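# Queue sample containers by height

### The arm

A 7-joint arm with a two-finger parallel gripper is mounted at the origin on a cart in front of the work surface, level with it; the furniture and walls round the work are solid. World frame = base frame: x ahead of the robot, y to its left, z up, the work surface at z = 0. Lengths are in mm, angles in rad, forces in N, time in s.
With the tool pointing down it reaches from about 425 to 950 mm from the base axis. Payload 4.7 kg.
Tool frame: the origin (TCP) lies midway between the tips of the shut fingers; the grasp point (between the pads) lies env.grip_point_offset behind it (env.grip_point_offset is the distance from the TCP to the grasp point, in mm); z points along the fingers, y is the direction in which the jaws open and shut (so a half turn about z gives the same grasp; the last joint's range is limited). The gripper opens to 85 mm and grips with 20 to 120 N. Pads are 22 mm wide; open, the fingers measure 114 mm over their backs; the gripper's body (76 mm by 85 mm) begins 54 mm behind the grasp point. The pads swing forward as they close: fully open they stand 13 mm farther back than shut.
Start: joints at [-1.274, 0.469, -0.049, 1.532, 0.024, 1.141, -0.082], TCP at [216.004, 639.526, 200.335] pointing down, gripper open.
Joint ranges: [-2.59, 2.59], [-0.33, 1.99], [-1.39, 1.29], [0.1, 2.45], [-1.04, 4.18], [0.21, 1.99], [-2.66, 2.66]. Speed limits (rad/s): [2.57, 2.57, 3.14, 3.14, 3.14, 3.14, 3.14].

### API

Orientations are given as a 3x3 rotation matrix whose columns are the frame's x, y, z axes.
In Python, from workcell import env gives the robot as it stands.
- The arm moves only by the shell command python3 -m crank 'ROWS' [FORCE]. ROWS is JSON, a list of rows, each a list of 3 entries, a list of its own where there are three numbers: the shift along the tool's x, y, z in cm, then the turn, a rotation vector about the tool's x, y, z in degrees, then the finger opening in cm, from 0 to 8.54. A call has 1 to 10 rows; each row is the pose to reach, as a shift and turn from the pose commanded when the call began, along the tool's axes at that moment; what a row does not reach only later rows make up. A row lasts 1/10 s, in which the tool goes at most 50 mm and 8.59 degrees, less where a joint would pass 70% of its speed; a pose out of reach is approached as far as the arm can. A call with a gripper value outside its range is refused whole. The fingers move at their own pace and stop on an object; FORCE is the grip in N (left out, the last holds). Time passes only in rows, so rows that repeat a pose let the fingers close. It gives the time, the measured TCP pose, the force and the opening at its end, in the units of the state.
- env.state(): the state, without advancing time (a new reading comes with each control period).
- env.grab_frame(name): name is "side" or "top"; returns a dict with "frame" (420x560x3 uint8, red, green, blue), "K" (3x3 intrinsics, pixels), "eye" and "attitude" of the camera in the world. Camera axes: x right, y up, looking along -z (the intrinsics and any distortion apply to the point x, -y, -z); pixel columns grow to the right and rows downward; lengths in mm; the calibration is good to about 2 mm. A picture is of the moment at which its call begins. There is no depth.
- env.finish_job(): hands the job in, once; it reports no verdict.
Trained networks look in the newest picture that a camera, given by its name, has taken for a name from the list of things; names that differ only in an ending like _2 or _b are one class to them, and where a whole thing is asked for, a point or a joint stands for the part that bears it (a point fixed in the world has none). Each returns a list of dicts, best first, with "conf" (0 to 1); they miss things now and then, are a little off and sometimes report something else, mostly with a low value. They report only what shows in the picture. A call takes as long as a camera call. They do not tell look-alikes from the thing itself.
- env.find_in(query, camera): "point" ([column, row] in pixels, amid what is visible of it).
- env.silhouettes(query, camera): "pixels" (420x560 bool, what is visible of it) and "point" ([column, row] in pixels, amid what is visible of it).
The state is a dict: "t": time; "qpos": joint angles; "qd": joint speeds; "joint_efforts": joint torques, N m; "position": TCP position; "ee_rot": TCP orientation; "wrist_force": force on the tool from outside, world axes, zero at the start; "torque": the same for the moment, N m; "grip_width": finger opening in mm.
Only numpy, scipy, OpenCV 4.12 (cv2) and the standard library are available. Lean on these libraries where they do the work, as an engineer would, in place of code of your own. Each camera call takes 0.05 s, during which the arm holds its last target.

### The job

Line the four containers up on the board, ready for measuring in order of height: the shortest on the mark at the end where the dark blue light shield stands beside the board, then each next taller one on the next mark, up to the tallest at the clear cup's end. Stand each upright and centred on its mark, knock none over, and leave the light shield and the cup where they are.

Things in the scene. Friction and masses are not known exactly. Their poses are not given: they have to be found in the camera images.
- vial_center (a point): small white plastic vial with a white ribbed screw cap, standing upright, round, 25 mm across and 44 mm high: the shortest of the four containers. Point: its centre, 22 mm above its base; z up
- cell_center (a point): slender clear glass sample cell with a white screw cap, standing upright, round, 22 mm across and 62 mm high. Point: its centre, 31 mm above its base; z up
- jar_center (a point): white jar with a black ribbed screw cap, standing upright, round, body 52 mm across up to 83 mm high, cap 45 mm across, 107 mm high in all. Point: its centre, 53.5 mm above its base; z up
- brown_bottle_center (a point): brown glass reagent bottle, open neck, standing upright at the front of the table (other brown bottles stand far back, out of reach), round, body 63 mm across up to about 75 mm high, then tapering to the neck, 138 mm high: the tallest of the four. Point: its centre, 69 mm above its base; z up
- mark1: the leftmost mark of the row (seen by the robot): one of four identical round black rubber marks, 74 mm across, in a row at 100 mm pitch on a fixed aluminium board lying across the table (104 x 420 mm). Origin: centre of the disc's underside; its flat top, where a container stands, is 3 mm above the origin (9 mm above the table). x points across the row (away from the robot, roughly), y along the row towards the left end. The board's low edges are no higher than the marks.
- mark2: second mark from the left, same as mark1
- mark3: third mark from the left, same as mark1
- mark4: the rightmost mark of the row, same as mark1
- light_shield: dark blue, dome-shaped light shield cap, 72 mm across, 62 mm high, loose, standing on the table 112 mm beyond one end mark of the row (either end; another such shield belongs to the photometer at the back left and plays no part). Origin: centre of its underside
- dose_cup: clear plastic dosing cup, empty, 65 mm across, 62 mm high, loose, standing on the table 112 mm beyond the other end mark. Origin: centre of its underside
Mind the look-alikes: they are no part of the job. Leave any turquoise look-alike of the part that bears brown_bottle_center alone. Leave any green look-alike of the light_shield alone.

How it is judged (in metres and radians):
At the end, for the whole second after the job is handed in: Counted from the mark nearest the light shield: vial, glass cell, black-capped jar, brown bottle, each within 15 mm (horizontally) of its mark's centre, standing on it, tilted less than 0.12 rad; shield and cup within 30 mm of where they started (((horizontal distance between light_shield and mark1 below 0.2 m and horizontal distance between vial_center and mark1 below 0.015 m and horizontal distance between cell_center and mark2 below 0.015 m and horizontal distance between jar_center and mark3 below 0.015 m and horizontal distance between brown_bottle_center and mark4 below 0.015 m) or (horizontal distance between light_shield and mark4 below 0.2 m and horizontal distance between vial_center and mark4 below 0.015 m and horizontal distance between cell_center and mark3 below 0.015 m and horizontal distance between jar_center and mark2 below 0.015 m and horizontal distance between brown_bottle_center and mark1 below 0.015 m)) and angle between each of vial_center, cell_center, jar_center, brown_bottle_center's own z axis and vertical below 0.12 rad and height (world z) of vial_center between 0.026 and 0.037 m and height (world z) of cell_center between 0.035 and 0.046 m and height (world z) of jar_center between 0.0575 and 0.0685 m and height (world z) of brown_bottle_center between 0.073 and 0.084 m and distance of each of light_shield, dose_cup from where it was at the start of the episode below 0.03 m); the robot touches nothing.
It fails at once if a container was knocked over (tilted more than 0.6 rad) (angle between any of vial_center, cell_center, jar_center, brown_bottle_center's own z axis and vertical above 0.6 rad).
It fails at once if the light shield or the cup was displaced by more than 30 mm (distance of any of light_shield, dose_cup from where it was at the start of the episode above 0.03 m).
It also fails if it takes over 112 s, if anything falls off the work surface, if the arm or the gripper's body presses on something with over 40 N, if the wrist force passes 120 N, or if a joint passes its speed limit or range.

## Working session

There is one attempt and no reset: what is moved stays moved. The work goes in short steps, Python scripts to look and compute and a shell command to move; the robot and the scene stay as the last step left them, time stands still between calls to the robot, and variables do not carry over. Pictures are saved under pics/ and viewed, and the job is handed in when it is done.

```bash
ls; mkdir -p pics; python3 - <<'E'
from workcell import env
import cv2,numpy as np
s=env.state()
for k in s: print(k,np.round(np.array(s[k]),3).tolist())
print(env.grip_point_offset)
for n in("side","top"):
    f=env.grab_frame(n); cv2.imwrite(f"pics/{n}0.png",cv2.cvtColor(f["frame"],cv2.COLOR_RGB2BGR)); print(n,f.keys(),f["K"],f["eye"],f["attitude"])
    for q in["vial_center","cell_center","jar_center","brown_bottle_center","mark1","light_shield","dose_cup"]:
        print(q,[(np.round(d["point"]).tolist(),round(d["conf"],2)) for d in env.find_in(q,n)])
E
```

```text
pics
t 0.0
qpos [-1.274, 0.469, -0.049, 1.534, 0.024, 1.141, -0.082]
qd [0.0, -0.0, 0.0, -0.0, -0.001, 0.0, -0.0]
joint_efforts [0.0, -51.032, -0.047, -23.772, 0.011, 0.007, 0.0]
position [215.825, 638.861, 199.246]
ee_rot [[-0.947, 0.32, -0.001], [0.32, 0.947, -0.002], [-0.0, -0.002, -1.0]]
wrist_force [-0.214, 0.022, 0.242]
torque [0.021, -0.007, -0.006]
grip_width 85.181
18.700000000000003
side dict_keys(['frame', 'K', 'eye', 'attitude']) [[506.43732222   0.         278.6625302 ]
 [  0.         506.43732222 213.60904118]
 [  0.           0.           1.        ]] [   26.38473981 -1072.60944444   624.05245717] [[ 0.90335667  0.18053945 -0.38904014]
 [-0.42875868  0.40260177 -0.80875077]
 [ 0.01061683  0.89739474  0.44110085]]
vial_center []
cell_center [([255.0, 236.0], 0.48)]
jar_center [([235.0, 197.0], 0.61)]
brown_bottle_center [([249.0, 285.0], 0.8), ([300.0, 273.0], 0.72)]
mark1 [([336.0, 240.0], 0.72), ([274.0, 197.0], 0.7), ([293.0, 211.0], 0.68), ([312.0, 226.0], 0.54)]
light_shield [([368.0, 256.0], 0.64), ([396.0, 279.0], 0.57)]
dose_cup [([256.0, 176.0], 0.6)]
top dict_keys(['frame', 'K', 'eye', 'attitude']) [[444.57634394   0.         277.48857255]
 [  0.         444.57634394 211.69342483]
 [  0.           0.           1.        ]] [ 308.64476936  -34.85060771 1269.84616917] [[ 0.01070467  0.98717403 -0.15928855]
 [-0.99954085  0.00604799 -0.02969041]
 [-0.02834622  0.15953324  0.98678551]]
vial_center [([180.0, 180.0], 0.69), ([171.0, 218.0], 0.68), ([290.0, 169.0], 0.42)]
cell_center [([292.0, 170.0], 0.7)]
jar_center []
brown_bottle_center [([386.0, 234.0], 0.61), ([385.0, 275.0], 0.61)]
mark1 [([254.0, 179.0], 0.94), ([221.0, 179.0], 0.69), ([295.0, 170.0], 0.68), ([324.0, 168.0], 0.62)]
light_shield [([367.0, 163.0], 0.75), ([406.0, 166.0], 0.57)]
dose_cup [([179.0, 178.0], 0.69), ([293.0, 171.0], 0.56)]
```

View pics/side0.png

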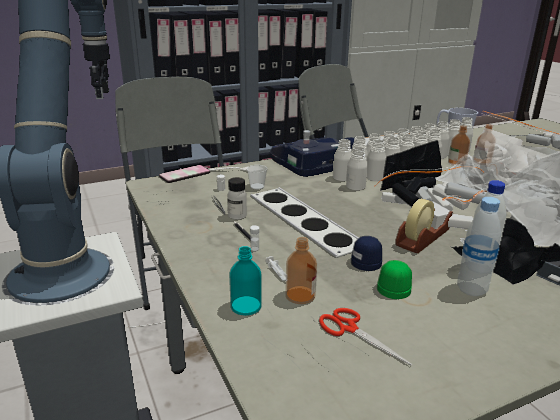

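View pics/top0.png

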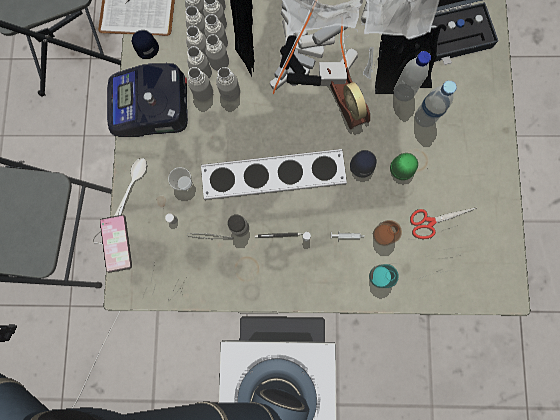

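Top view: the shield is at (363,163), beside the right-hand mark4. The green look-alike is at (404,166). Brown bottle (386,233) vs. turquoise bottle (383,275). Vial (170,218), jar (238,226), cell (306,237), cup (180,180). So vial→mark4, cell→mark3, jar→mark2, bottle→mark1.

```bash
cat > h.py <<'E'
from workcell import env
import cv2,numpy as np
def proj(f,P):
    p=(np.atleast_2d(P)-f["eye"])@f["attitude"]; u=np.c_[p[:,0],-p[:,1],-p[:,2]]@f["K"].T
    return u[:,:2]/u[:,2:]
def back(f,uv,z):
    uv=np.atleast_2d(uv); d=np.c_[uv,np.ones(len(uv))]@np.linalg.inv(f["K"]).T
    d=np.c_[d[:,0],-d[:,1],-d[:,2]]@f["attitude"].T
    return f["eye"]+d*((z-f["eye"][2])/d[:,2:])
def crop(f,x0,y0,x1,y1,s,name):
    im=cv2.cvtColor(f["frame"],cv2.COLOR_RGB2BGR)[y0:y1,x0:x1]
    cv2.imwrite("pics/"+name,cv2.resize(im,None,fx=s,fy=s,interpolation=cv2.INTER_NEAREST))
E
python3 - <<'E'
from h import *
f=env.grab_frame("top"); crop(f,160,140,420,300,3,"topc.png")
g=env.grab_frame("side"); crop(g,200,160,440,320,3,"sidec.png")
np.save("f.npy",f,allow_pickle=True);np.save("g.npy",g,allow_pickle=True)
# mark blobs
for F,n,box in((f,"top",(200,150,346,200)),(g,"side",(250,185,356,252))):
    gr=F["frame"].max(2); m=np.zeros_like(gr); x0,y0,x1,y1=box; m[y0:y1,x0:x1]=(gr[y0:y1,x0:x1]<70)
    k,l,st,c=cv2.connectedComponentsWithStats(m)
    for i in range(1,k):
        if st[i,4]>60: print(n,st[i],c[i].round(1),back(F,c[i],9).round(1))
    for q in["vial_center","cell_center","jar_center","brown_bottle_center","light_shield","dose_cup"]:
        for d in env.silhouettes(q,n):
            ys,xs=np.where(d["pixels"]); 
            if len(xs): print(n,q,round(d["conf"],2),xs.min(),xs.max(),ys.min(),ys.max(),len(xs))
E
```

```text
top [312 157  25  23 461] [323.9 168. ] [[ 642.  -130.8    9. ]]
top [278 161  25  23 461] [289.9 171.8] [[630.  -31.8   9. ]]
top [244 164  25  24 463] [255.9 175.6] [[618.5  67.2   9. ]]
top [210 168  25  24 461] [221.9 179.5] [[606.5 166.4   9. ]]
top vial_center 0.63 165 177 214 223 97
top cell_center 0.63 303 310 232 240 56
top jar_center 0.7 228 248 214 235 344
top brown_bottle_center 0.91 369 398 264 287 562
top brown_bottle_center 0.87 373 401 219 245 575
top light_shield 0.7 350 375 150 177 567
top light_shield 0.66 390 417 153 179 592
top dose_cup 0.57 169 191 168 189 388
side [264 193  23  10 190] [274.9 197.5] [[604.6 156.5   9. ]]
side [282 205  25  11 223] [293.6 210.1] [[616.4  58.1   9. ]]
side [302 218  26  13 265] [314.4 224.2] [[628.  -40.8   9. ]]
side [324 233  28  14 319] [337.4 239.8] [[ 639.3 -138.8    9. ]]
side vial_center 0.52 217 224 175 189 110
side cell_center 0.74 250 258 226 250 177
side jar_center 0.97 227 246 177 219 742
side brown_bottle_center 0.97 229 261 246 315 1768
side brown_bottle_center 0.57 285 316 238 303 1610
side light_shield 0.81 352 381 236 270 929
side light_shield 0.6 377 412 260 298 1132
side dose_cup 0.89 248 265 166 188 347
```

```bash
ls pics
```

```text
side0.png
sidec.png
top0.png
topc.png
```

View crops.

View pics/topc.png

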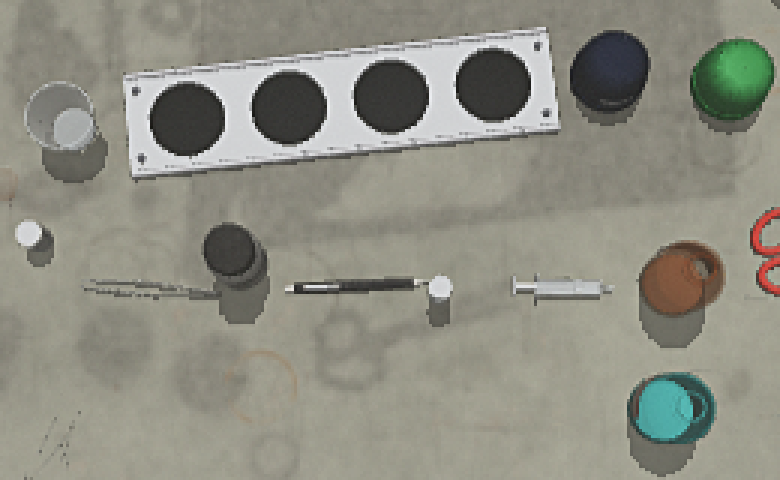

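View pics/sidec.png

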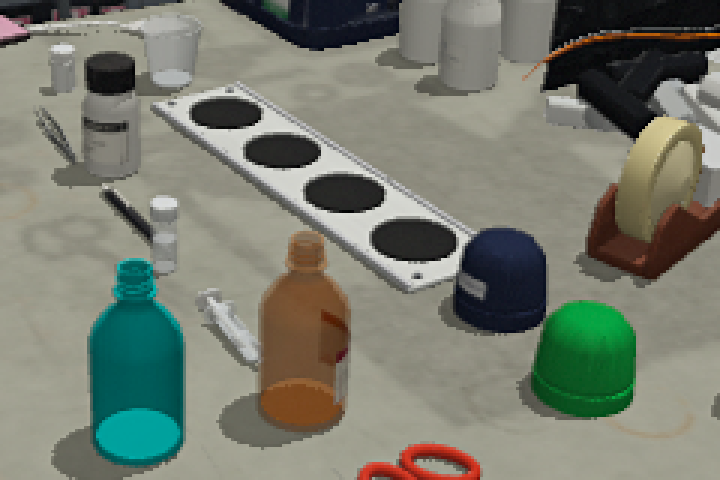

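```bash
cat >> h.py <<'E'
SH={"vial":[(12.5,0),(12.5,44)],"cell":[(11,0),(11,62)],"jar":[(26,0),(26,83),(22.5,84),(22.5,107)],"bottle":[(31.5,0),(31.5,75),(14,112),(14,138)],"shield":[(36,0),(36,30),(20,60)],"cup":[(26,0),(32.5,62)]}
T=np.linspace(0,2*np.pi,24,endpoint=False)
def overlay(f,im,s,x0,y0,xy,shape,z0=0,col=(0,0,255)):
    for r,z in SH[shape]:
        P=np.c_[xy[0]+r*np.cos(T),xy[1]+r*np.sin(T),np.full(24,z+z0)]
        u=(proj(f,P)+.5-[x0,y0])*s
        cv2.polylines(im,[u.round().astype(np.int32)],True,col,1)
def big(f,x0,y0,x1,y1,s):
    im=cv2.cvtColor(f["frame"],cv2.COLOR_RGB2BGR)[y0:y1,x0:x1]
    return cv2.resize(im,None,fx=s,fy=s,interpolation=cv2.INTER_NEAREST)
E
python3 - <<'E'
from h import *
f=np.load("f.npy",allow_pickle=True).item();g=np.load("g.npy",allow_pickle=True).item()
from scipy.optimize import minimize
# fit hull of model to silhouettes
def mask(F,xy,sh):
    m=np.zeros((420,560),np.uint8)
    P=[]
    prev=None
    for r,z in SH[sh]:
        c=proj(F,np.c_[xy[0]+r*np.cos(T),xy[1]+r*np.sin(T),np.full(24,z)])
        if prev is not None:
            h=cv2.convexHull(np.r_[prev,c].astype(np.float32)); cv2.fillConvexPoly(m,(h*16).round().astype(np.int32),1,shift=4)
        prev=c
    return m>0
guess={"vial":("vial_center",(169.7,217.7),44),"cell":("cell_center",(306.7,235.7),62),"jar":("jar_center",(236.3,223.3),107),"bottle":("brown_bottle_center",(394,229.3),138),"shield":("light_shield",(363,163),40),"cup":("dose_cup",(180,178),31)}
im=big(f,160,140,420,300,3); ims=big(g,200,160,440,320,3)
for sh,(q,uv,z) in guess.items():
    p0=back(f,uv,z)[0,:2]; print(sh,"tip",p0.round(1),end=" ")
    for F,n in((f,"top"),(g,"side")):
        best=None
        for d in env.silhouettes(q,n):
            S=d["pixels"]
            iou=lambda p:-(mask(F,p,sh)&S).sum()/max(1,(mask(F,p,sh)|S).sum())
            p=min((p0+[a,b] for a in range(-30,31,10) for b in range(-30,31,10)),key=iou)
            r=minimize(iou,p,method="Nelder-Mead",options=dict(initial_simplex=[p,p+[6,0],p+[0,6]]))
            if best is None or r.fun<best.fun: best=r
        if best: print(n,best.x.round(1),round(-best.fun,2),end=" "); overlay(F,im if n=="top" else ims,3,*((160,140) if n=="top" else (200,160)),best.x,sh)
    print()
cv2.imwrite("pics/ovt.png",im);cv2.imwrite("pics/ovs.png",ims)
E
```

```text
vial tip [487.6 304.6] top [489.5 306.5] 0.87 side [490.6 306.1] 0.74 
cell tip [437.9 -78.8] top [439.7 -77.6] 0.7 side [439.1 -77.9] 0.68 
jar tip [464.6 108.9] top [467.8 110.6] 0.87 side [468.9 114.1] 0.91 
bottle tip [ 447.8 -297.9] top [ 451.2 -298.9] 0.96 side [ 453.1 -295.3] 0.9 
shield tip [ 648.6 -239.1] top [ 654.7 -243. ] 0.96 side [ 645.5 -360.5] 0.94 
cup tip [605.1 284.1] top [599.2 281.1] 0.77 side [599.6 284.4] 0.72
```

The overlay fits in both cameras agree to about 4 mm. I take the bottle first so its path stays clear. Moving to a hover with jaws along world x.

```bash
cat >> h.py <<'E'
def todo(x,y,z,yaw_deg=0):
    """shift(cm)/turn to reach TCP x,y,z with tool y = world x rotated by yaw"""
    from scipy.spatial.transform import Rotation as Ro
    s=env.state();R=np.array(s["ee_rot"]);p=np.array(s["position"])
    Rt=Ro.from_euler("z",yaw_deg,degrees=True).as_matrix()@np.array([[0,1,0],[1,0,0],[0,0,-1.]])
    print("t",round(s["t"],2),"pos",p.round(1),"w",round(s["grip_width"],1),"F",np.round(s["wrist_force"],1),"q",np.round(s["qpos"],2))
    print("shift cm",(R.T@(np.array([x,y,z])-p)/10).round(2),"turn",np.degrees(Ro.from_matrix(R.T@Rt).as_rotvec()).round(1))
E
python3 -c "
from h import *
todo(500,250,250)"
```

```text
t 2.1 pos [216.  639.5 200.3] w 85.4 F [-1.1 -0.9  0.1] q [-1.27  0.47 -0.05  1.53  0.02  1.14 -0.08]
shift cm [-39.37 -27.81  -4.97] turn [ 0.  -0.  71.3]
```

View pics/ovt.png

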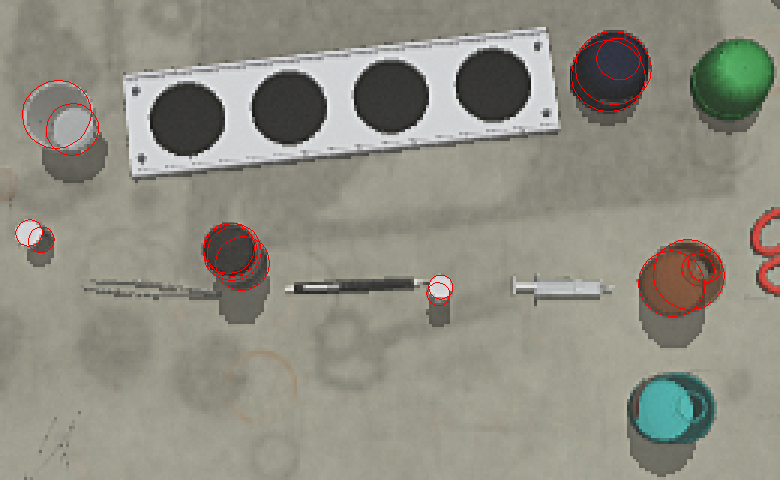

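The overlay sits on the caps, bodies and shield.

```bash
python3 -m crank '[[[-39.4,-27.8,-5],[0,0,71.3],8],[[-39.4,-27.8,-5],[0,0,71.3],8],[[-39.4,-27.8,-5],[0,0,71.3],8],[[-39.4,-27.8,-5],[0,0,71.3],8],[[-39.4,-27.8,-5],[0,0,71.3],8],[[-39.4,-27.8,-5],[0,0,71.3],8],[[-39.4,-27.8,-5],[0,0,71.3],8],[[-39.4,-27.8,-5],[0,0,71.3],8],[[-39.4,-27.8,-5],[0,0,71.3],8],[[-39.4,-27.8,-5],[0,0,71.3],8]]' 40; python3 -c "
from h import *
todo(500,-150,220)"
```

```text
t: 3.1
position: [502.4, 246.4, 251.2]
ee_rot: [[0.004, 1.0, 0.002], [1.0, -0.004, -0.0], [-0.0, 0.002, -1.0]]
wrist_force: [1.0, 0.2, -0.8]
grip_width: 80.3
t 3.1 pos [502.4 246.4 251.2] w 80.3 F [ 1.   0.2 -0.8] q [-0.84  0.24  0.37  1.77 -0.09  1.15 -0.44]
shift cm [-39.64  -0.09   3.12] turn [ 0.1  0.  -0.2]
```

```bash
python3 -m crank '[[[-54.4,-5,5],[0,0,0],5],[[-54.4,-5,5],[0,0,0],5],[[-54.4,-5,5],[0,0,0],5],[[-54.4,-5,5],[0,0,0],5],[[-54.4,-5,5],[0,0,0],5],[[-54.4,-5,5],[0,0,0],5],[[-54.4,-5,5],[0,0,0],5],[[-54.4,-5,5],[0,0,0],5],[[-54.4,-5,5],[0,0,0],5],[[-54.4,-5,5],[0,0,0],5]]'; python3 -m crank '[[[-6.3,-0.6,0.6],[0,0,0],5],[[-6.3,-0.6,0.6],[0,0,0],5],[[-6.3,-0.6,0.6],[0,0,0],5],[[-6.3,-0.6,0.6],[0,0,0],5]]';  python3 - <<'E'
from h import *
todo(452,-297.5,165)
f=env.grab_frame("top");g=env.grab_frame("side")
np.save("f1.npy",f,allow_pickle=True);np.save("g1.npy",g,allow_pickle=True)
p=np.array(env.state()["position"])
a=big(f,330,180,450,300,5);b=big(g,230,150,350,320,3)
for F,im,s,o in((f,a,5,(330,180)),(g,b,3,(230,150))):
    u=(proj(F,p)[0]+.5-o)*s; cv2.circle(im,tuple(int(v) for v in u),4,(0,0,255),1)
    overlay(F,im,s,*o,(452,-297.5),"bottle")
b=cv2.resize(b,(b.shape[1]*600//b.shape[0],600)); a=cv2.resize(a,(420,420)); a=cv2.copyMakeBorder(a,0,180,0,0,cv2.BORDER_CONSTANT)
im=np.hstack([a,b]); im=im[:,:800]; cv2.imwrite("pics/hov1.png",im)
E
```

```text
t: 4.1
position: [454.8, -247.5, 205.0]
ee_rot: [[-0.001, 1.0, 0.001], [1.0, 0.001, 0.0], [0.0, 0.001, -1.0]]
wrist_force: [0.1, -0.0, -0.5]
grip_width: 49.7
t: 4.5
position: [449.3, -307.8, 198.5]
ee_rot: [[-0.001, 1.0, -0.0], [1.0, 0.001, 0.001], [0.001, -0.0, -1.0]]
wrist_force: [0.3, 0.1, 0.3]
grip_width: 50.1
t 4.5 pos [ 449.3 -307.8  198.5] w 50.1 F [0.3 0.1 0.3] q [-0.05  0.3   0.71  1.88 -0.23  1.05  0.76]
shift cm [1.03 0.27 3.35] turn [-0.  -0.1  0.1]
```

View pics/hov1.png

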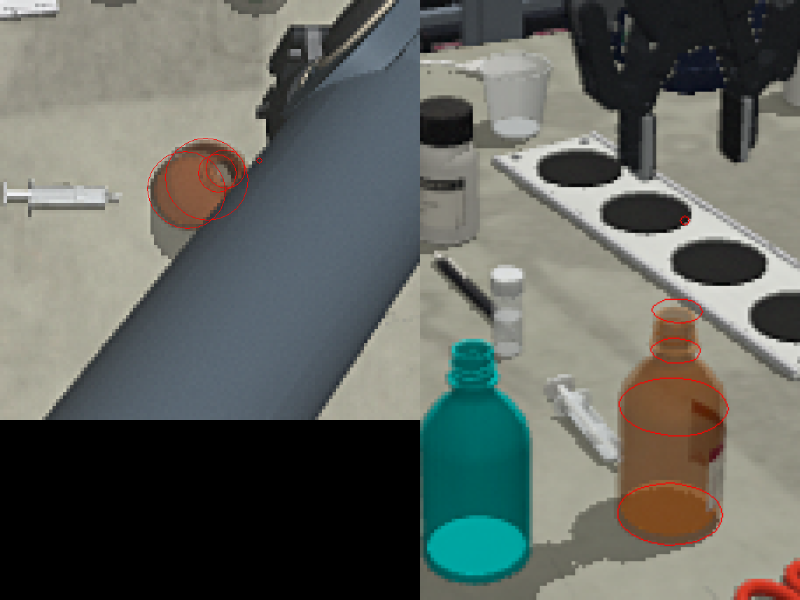

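```bash
python3 - <<'E'
from h import *
g=np.load("g.npy",allow_pickle=True).item()
print(proj(g,[[216,639.5,200.3],[216,639.5,213.3],[216,639.5,273]]))
crop(g,60,40,140,120,7,"g0.png")
todo(452,-297.5,165)
g=env.grab_frame("side"); p=np.array(env.state()["position"]); print(proj(g,[p,p+[0,0,10],p+[25,0,10],p-[25,0,-10]]))
crop(g,250,130,370,240,5,"g1.png")
E
```

```text
[[104.05157119 107.95483341]
 [103.48352792 103.98195284]
 [100.82304558  85.37460499]]
t 4.6 pos [ 449.9 -306.8  198.7] w 49.6 F [-0.3 -0.2 -0.5] q [-0.05  0.3   0.71  1.88 -0.23  1.05  0.76]
shift cm [0.93 0.21 3.37] turn [ 0.  -0.1  0.2]
[[304.59178655 212.00996354]
 [304.76561796 207.30414288]
 [316.21240853 205.0272879 ]
 [293.08629161 209.62725103]]
```

View pics/g0.png

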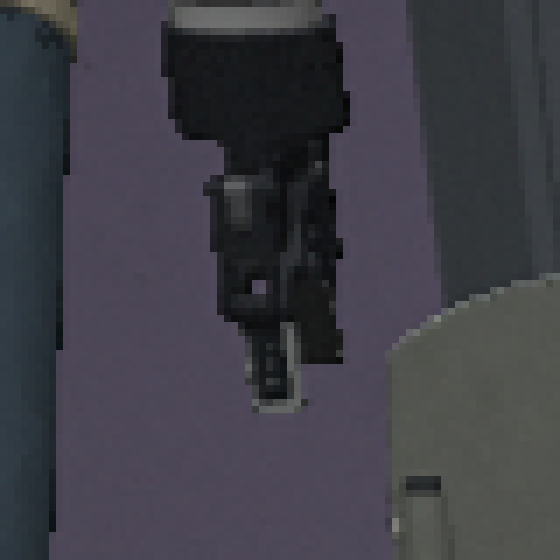

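View pics/g1.png

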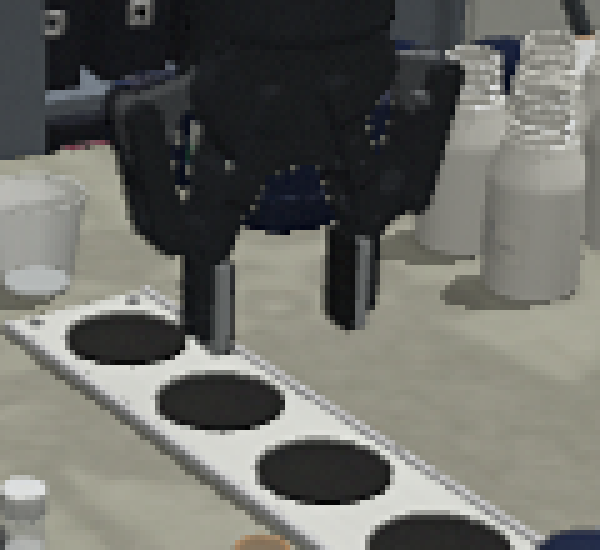

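```bash
python3 - <<'E'
from h import *
f=np.load("f1.npy",allow_pickle=True).item()
im=big(f,370,170,470,250,8)
p=np.array([449.5,-307.3,198.6])
for q,c in((p,(0,0,255)),(p+[25,0,10],(0,255,0)),(p+[-25,0,10],(0,255,0)),(p+[0,0,73],(255,0,0)),(p+[0,0,150],(255,255,0))):
    u=(proj(f,q)[0]+.5-[370,170])*8; cv2.circle(im,tuple(int(v) for v in u),5,c,2)
cv2.imwrite("pics/t1.png",im)
E
```

```text
(no output)
```

View pics/t1.png

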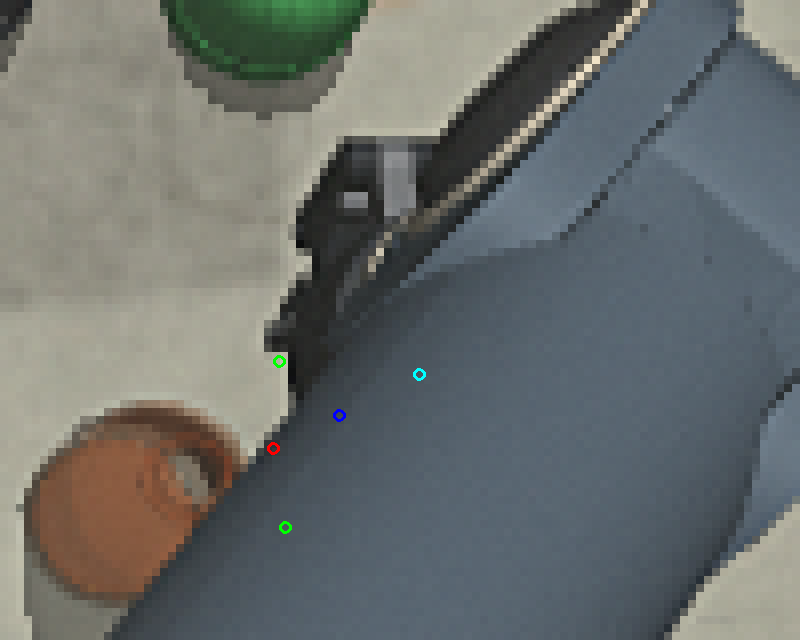

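```bash
python3 -m crank '[[[0.95,0.2,3.3],[0,0,0],5],[[0.95,0.2,3.3],[0,0,0],5],[[0.95,0.2,3.3],[0,0,0],5]]';  python3 - <<'E'
from h import *
todo(452,-297.5,125)
g=env.grab_frame("side"); p=np.array(env.state()["position"]); print(proj(g,[p,p+[0,0,10],p+[25,0,10],p-[25,0,-10]]))
im=big(g,250,170,370,310,4)
for q,c in((p,(0,0,255)),(p+[25,0,10],(0,255,0)),(p+[-25,0,10],(0,255,0))):
    u=(proj(g,q)[0]+.5-[250,170])*4; cv2.circle(im,tuple(int(v) for v in u),4,c,1)
overlay(g,im,4,250,170,(452,-297.5),"bottle")
cv2.imwrite("pics/g2.png",im)
f=env.grab_frame("top");crop(f,350,160,450,260,6,"t2.png")
E
```

```text
t: 4.95
position: [451.3, -298.2, 165.8]
ee_rot: [[-0.003, 1.0, -0.001], [1.0, 0.003, 0.001], [0.001, -0.001, -1.0]]
wrist_force: [-0.5, -0.4, 0.4]
grip_width: 50.1
t 4.95 pos [ 451.3 -298.2  165.8] w 50.1 F [-0.5 -0.4  0.4] q [-0.05  0.33  0.69  1.92 -0.25  0.98  0.77]
shift cm [0.07 0.07 4.08] turn [-0.  -0.   0.2]
[[302.99231539 225.02438822]
 [303.1553029  220.47695989]
 [314.37616658 218.11979723]
 [291.71140018 222.88097627]]
```

View pics/g2.png

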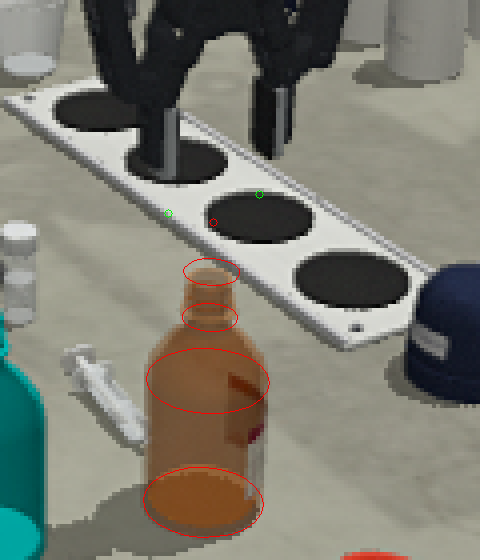

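View pics/t2.png

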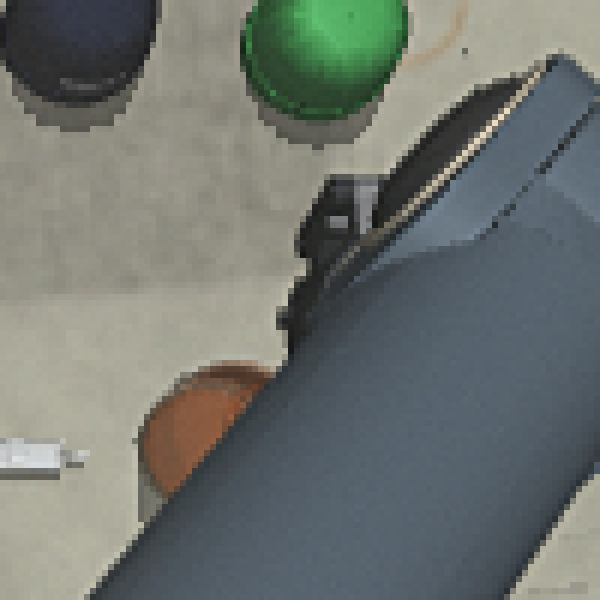

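Fingertips show about 10 px higher than the reported TCP predicts. I'll shut the fingers here in free air to see where the shut tip really lies.

```bash
python3 -m crank '[[[0,0,0],[0,0,0],0],[[0,0,0],[0,0,0],0],[[0,0,0],[0,0,0],0],[[0,0,0],[0,0,0],0],[[0,0,0],[0,0,0],0],[[0,0,0],[0,0,0],0]]';  python3 - <<'E'
from h import *
g=env.grab_frame("side"); p=np.array(env.state()["position"]); print(p,env.state()["grip_width"])
im=big(g,250,130,370,270,4)
for z in range(0,60,10):
    u=(proj(g,p+[0,0,z])[0]+.5-[250,130])*4; cv2.circle(im,tuple(int(v) for v in u),4,(0,0,255),1)
cv2.imwrite("pics/g3.png",im)
E
```

```text
t: 5.65
position: [451.0, -299.3, 165.7]
ee_rot: [[-0.001, 1.0, -0.0], [1.0, 0.001, 0.0], [0.0, -0.0, -1.0]]
wrist_force: [0.4, 0.6, 0.3]
grip_width: 0.1
[ 451.03272687 -299.30663685  165.67626896] -0.12265208048035899
```

View pics/g3.png

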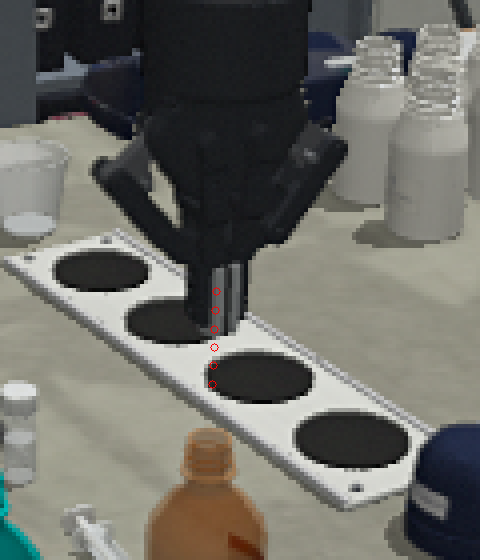

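```bash
python3 -m crank '[[[0.1,0.1,0],[0,0,0],6],[[0.1,0.1,0],[0,0,0],6],[[0.1,0.1,0],[0,0,0],6],[[0.1,0.1,0],[0,0,0],6],[[0.1,0.1,2],[0,0,0],6],[[0.1,0.1,4],[0,0,0],6],[[0.1,0.1,6],[0,0,0],6],[[0.1,0.1,6],[0,0,0],6]]';  python3 - <<'E'
from h import *
todo(452,-297.5,100)
g=env.grab_frame("side"); p=np.array(env.state()["position"])
im=big(g,250,150,370,290,4)
for z in range(0,60,10):
    u=(proj(g,p+[0,0,z])[0]+.5-[250,150])*4; cv2.circle(im,tuple(int(v) for v in u),2,(0,0,255),1)
cv2.imwrite("pics/g4.png",im)
E
```

```text
t: 6.5
position: [450.4, -297.0, 103.5]
ee_rot: [[-0.001, 1.0, -0.005], [1.0, 0.001, 0.002], [0.002, -0.005, -1.0]]
wrist_force: [-0.0, 0.2, 1.3]
grip_width: 59.8
t 6.5 pos [ 450.4 -297.   103.5] w 59.8 F [-0.   0.2  1.3] q [-0.    0.42  0.65  1.98 -0.33  0.86  0.83]
shift cm [-0.05  0.17  0.35] turn [-0.3 -0.1  0. ]
```

View pics/g4.png

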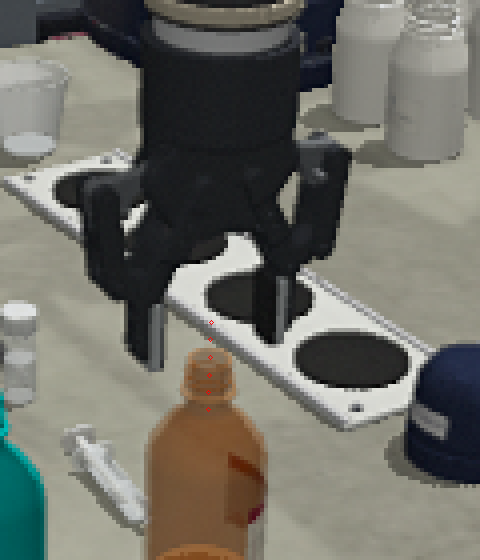

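```bash
python3 - <<'E'
from h import *
f=env.grab_frame("top")
print(proj(f,[[490,-287,176],[490,-287,200],[490,-287,225],[490,-230,176]]).round(1))
im=big(f,350,160,450,260,6)
p=np.array(env.state()["position"])
for z,c in((15,(0,0,255)),(35,(0,255,0)),(60,(255,0,0))):
  for a in(30,44):
    u=(proj(f,p+[[a,11,z],[a,-11,z]])+.5-[350,160])*6; cv2.line(im,*[tuple(int(t) for t in v) for v in u],c,1)
cv2.imwrite("pics/t4.png",im)
E
```

```text
[[392.6 210.5]
 [394.8 208.9]
 [397.3 207.1]
 [369.4 210.3]]
```

View pics/t4.png

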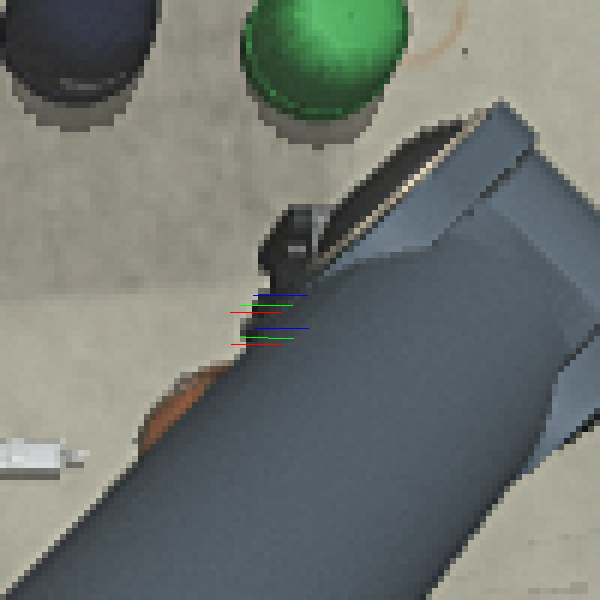

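Top view confirms it: the real tips sit about 30 mm behind the reported TCP, at the right x and y. I go by the picture and descend another 26 mm, watching force.

```bash
python3 -m crank '[[[0,0.1,1],[0,0,0],5.5],[[0,0.1,1.8],[0,0,0],5.5],[[0,0.1,2.4],[0,0,0],5.5],[[0,0.1,2.4],[0,0,0],5.5]]';  python3 - <<'E'
from h import *
todo(452,-297.5,100)
g=env.grab_frame("side")
im=big(g,250,150,370,290,4)
cv2.imwrite("pics/g5.png",im)
E
```

```text
t: 7.0
position: [452.5, -297.8, 80.8]
ee_rot: [[-0.001, 1.0, -0.002], [1.0, 0.001, 0.001], [0.001, -0.002, -1.0]]
wrist_force: [0.1, -0.4, -0.2]
grip_width: 55.2
t 7.0 pos [ 452.5 -297.8   80.8] w 55.2 F [ 0.1 -0.4 -0.2] q [ 0.02  0.45  0.63  2.   -0.36  0.81  0.86]
shift cm [ 0.04 -0.05 -1.92] turn [-0.1 -0.1  0. ]
```

View pics/g5.png

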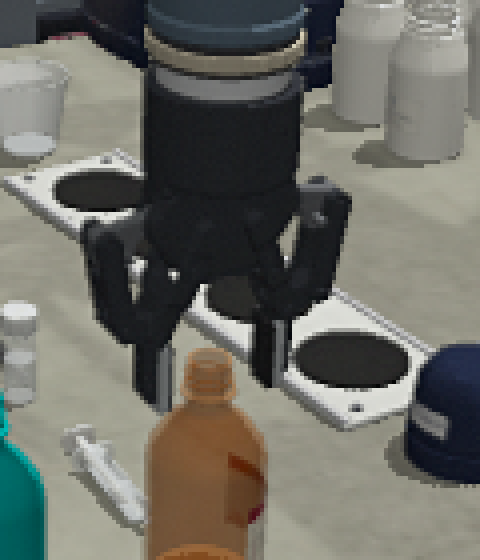

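Fingers straddle the neck at (210,375). Close.

```bash
python3 -m crank '[[[0,0,0],[0,0,0],2],[[0,0,0],[0,0,0],2],[[0,0,0],[0,0,0],1],[[0,0,0],[0,0,0],1],[[0,0,0],[0,0,0],1],[[0,0,0],[0,0,0],1]]' 50;python3 -m crank '[[[0,0,-1],[0,0,0],1],[[0,0,-2],[0,0,0],1],[[0,0,-3],[0,0,0],1],[[0,0,-3],[0,0,0],1]]'; python3 - <<'E'
from h import *
todo(606.5,166.4,180)
g=env.grab_frame("side")
im=big(g,250,150,370,290,4)
cv2.imwrite("pics/g6.png",im)
E
```

```text
t: 7.65
position: [453.2, -298.7, 82.2]
ee_rot: [[-0.0, 1.0, 0.001], [1.0, 0.0, -0.0], [-0.0, 0.001, -1.0]]
wrist_force: [-1.8, -0.3, 5.3]
grip_width: 33.9
t: 8.05
position: [454.1, -298.9, 113.3]
ee_rot: [[-0.001, 1.0, 0.003], [1.0, 0.001, -0.001], [-0.001, 0.003, -1.0]]
wrist_force: [1.0, -0.2, -1.1]
grip_width: 34.0
t 8.05 pos [ 454.1 -298.9  113.3] w 34.0 F [ 1.  -0.2 -1.1] q [-0.01  0.4   0.66  1.97 -0.32  0.87  0.82]
shift cm [46.51 15.3  -6.68] turn [0.2 0.1 0. ]
```

View pics/g6.png

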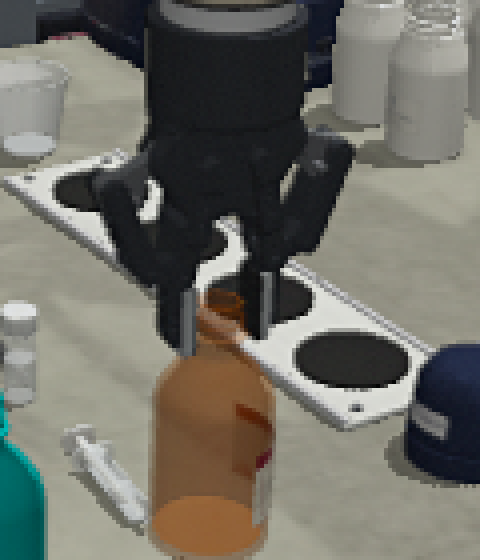

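Bottle lifted and upright (neck top now at crop row 300). Carry to mark1.

```bash
python3 -m crank '[[[0,0,-3],[0,0,0],1],[[0,0,-6.5],[0,0,0],1],[[4,1.5,-6.5],[0,0,0],1],[[8,3,-6.5],[0,0,0],1],[[12,4,-6.5],[0,0,0],1],[[16,5.5,-6.5],[0,0,0],1],[[20,6.8,-6.5],[0,0,0],1],[[24,8,-6.5],[0,0,0],1],[[28,9.3,-6.5],[0,0,0],1],[[32,10.5,-6.5],[0,0,0],1]]'; python3 -m crank '[[[4,1.5,0],[0,0,0],1],[[8,3,0],[0,0,0],1],[[11,3.8,0],[0,0,0],1],[[13,4.3,0],[0,0,0],1],[[14.4,4.8,0],[0,0,0],1],[[14.4,4.8,0],[0,0,0],1],[[14.4,4.8,0],[0,0,0],1]]'; python3 - <<'E'
from h import *
todo(606.5,166.4,100)
for n in("side","top"):
    g=env.grab_frame(n)
    crop(g,*((210,90,330,230) if n=="side" else (170,120,290,240)),4,f"m1{n}.png")
E
```

```text
t: 9.1
position: [557.8, 23.6, 176.4]
ee_rot: [[-0.001, 1.0, -0.001], [1.0, 0.001, 0.0], [0.0, -0.001, -1.0]]
wrist_force: [0.3, -0.4, -1.7]
grip_width: 33.5
t: 9.8
position: [605.6, 163.8, 176.6]
ee_rot: [[0.001, 1.0, -0.0], [1.0, -0.001, -0.001], [-0.001, -0.0, -1.0]]
wrist_force: [0.0, -0.3, -1.3]
grip_width: 34.2
t 9.8 pos [605.6 163.8 176.6] w 34.2 F [ 0.  -0.3 -1.3] q [-0.72  0.45  0.54  1.7  -0.26  1.06 -0.1 ]
shift cm [0.27 0.09 7.66] turn [-0.   0.1 -0.1]
```

View pics/m1side.png

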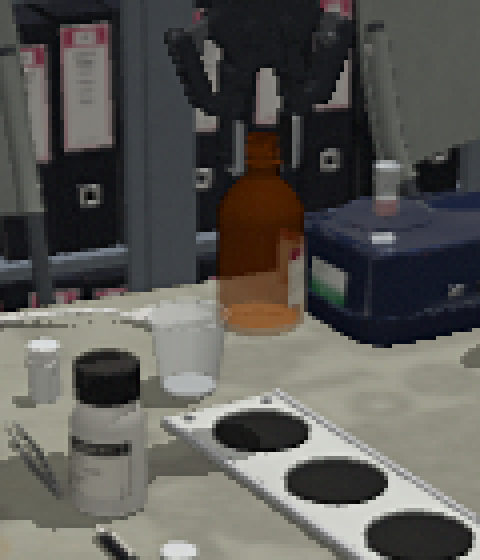

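View pics/m1top.png

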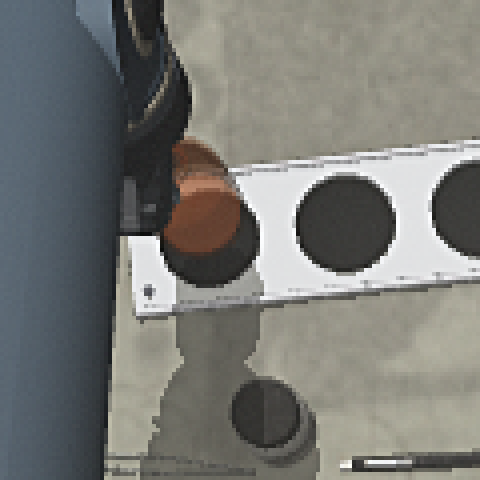

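```bash
python3 -m crank '[[[0.2,0.1,3],[0,0,0],1],[[0.2,0.1,6],[0,0,0],1],[[0.2,0.1,7.5],[0,0,0],1],[[0.2,0.1,8],[0,0,0],1],[[0.2,0.1,8],[0,0,0],1],[[0.2,0.1,8],[0,0,0],1]]'; python3 - <<'E'
from h import *
todo(606.5,166.4,91)
for n,o in(("side",(210,120)),("top",(170,120))):
    g=env.grab_frame(n); im=big(g,*o,o[0]+120,o[1]+120,5)
    overlay(g,im,5,*o,(606.5,166.4),"bottle",14)
    cv2.imwrite(f"pics/m1b{n}.png",im)
E
```

```text
t: 10.5
position: [607.9, 167.6, 98.1]
ee_rot: [[0.0, 1.0, 0.002], [1.0, -0.0, 0.001], [0.001, 0.002, -1.0]]
wrist_force: [0.2, -0.1, -1.9]
grip_width: 34.0
t 10.5 pos [607.9 167.6  98.1] w 34.0 F [ 0.2 -0.1 -1.9] q [-0.7   0.53  0.5   1.77 -0.31  0.92 -0.06]
shift cm [-0.12 -0.14  0.71] turn [ 0.1 -0.  -0. ]
```

View pics/m1bside.png

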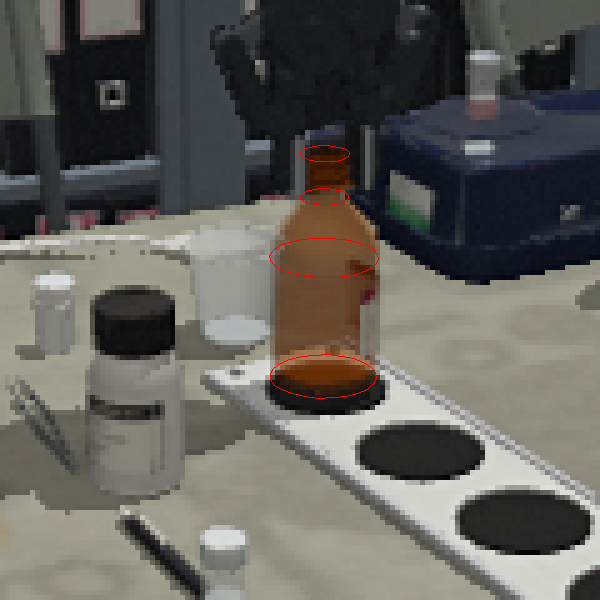

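View pics/m1btop.png

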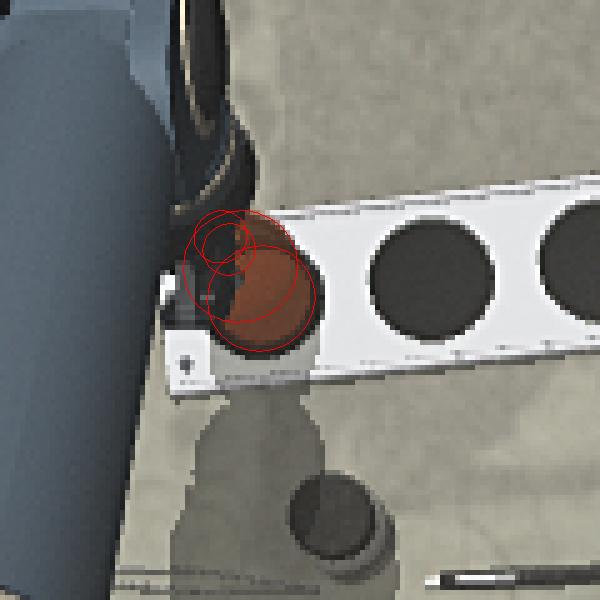

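```bash
python3 -m crank '[[[-0.1,-0.1,0.4],[0,0,0],1],[[-0.1,-0.1,0.7],[0,0,0],1],[[-0.1,-0.1,0.8],[0,0,0],1],[[-0.1,-0.1,0.8],[0,0,0],1]]'
```

```text
t: 11.0
position: [606.8, 166.2, 91.4]
ee_rot: [[-0.0, 1.0, 0.002], [1.0, 0.0, 0.001], [0.001, 0.002, -1.0]]
wrist_force: [-3.2, -1.5, 12.6]
grip_width: 34.1
```

```bash
python3 -m crank '[[[0,0,0],[0,0,0],4],[[0,0,0],[0,0,0],6],[[0,0,0],[0,0,0],6],[[0,0,0],[0,0,0],6],[[0,0,-2],[0,0,0],6],[[0,0,-5],[0,0,0],6],[[0,0,-9],[0,0,0],6],[[0,0,-13],[0,0,0],6],[[0,0,-13],[0,0,0],6]]'; python3 - <<'E'
from h import *
todo(489.7,306.3,60)
g=env.grab_frame("side"); o=(210,120);im=big(g,*o,o[0]+120,o[1]+120,5)
overlay(g,im,5,*o,(606.5,166.4),"bottle",9)
cv2.imwrite(f"pics/m1c.png",im)
E
```

```text
t: 11.9
position: [609.6, 167.1, 224.8]
ee_rot: [[-0.0, 1.0, 0.011], [1.0, 0.0, 0.004], [0.004, 0.011, -1.0]]
wrist_force: [1.0, 0.7, 0.8]
grip_width: 60.0
t 11.9 pos [609.6 167.1 224.8] w 60.0 F [1.  0.7 0.8] q [-0.74  0.41  0.56  1.65 -0.23  1.14 -0.12]
shift cm [ 13.86 -12.16  16.4 ] turn [ 0.6 -0.2  0. ]
```

View pics/m1c.png

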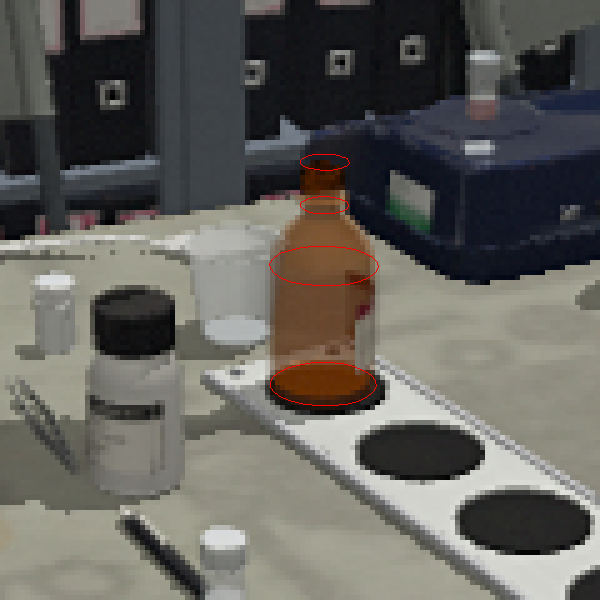

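```bash
python3 -m crank '[[[4.5,-4,0],[0,0,0],6],[[9,-8,0],[0,0,0],6],[[13.5,-12,0],[0,0,0],6],[[13.8,-12.1,4],[0,0,0],6],[[13.8,-12.1,8],[0,0,0],6],[[13.8,-12.1,12],[0,0,0],6],[[13.8,-12.1,15],[0,0,0],6],[[13.8,-12.1,17],[0,0,0],6],[[13.8,-12.1,17],[0,0,0],6]]'; python3 - <<'E'
from h import *
todo(489.7,306.3,20)
for n,o in(("side",(170,110)),("top",(120,160))):
    g=env.grab_frame(n); im=big(g,*o,o[0]+120,o[1]+120,5)
    overlay(g,im,5,*o,(489.7,306.3),"vial")
    cv2.imwrite(f"pics/v1{n}.png",im)
E
```

```text
t: 12.85
position: [481.4, 302.8, 44.6]
ee_rot: [[-0.001, 1.0, -0.007], [1.0, 0.001, -0.006], [-0.006, -0.007, -1.0]]
wrist_force: [-0.6, 0.5, 0.0]
grip_width: 60.2
t 12.85 pos [481.4 302.8  44.6] w 60.2 F [-0.6  0.5  0. ] q [-0.96  0.51  0.44  1.94 -0.31  0.76 -0.35]
shift cm [0.36 0.84 2.45] turn [-0.4  0.3  0. ]
```

View pics/v1side.png

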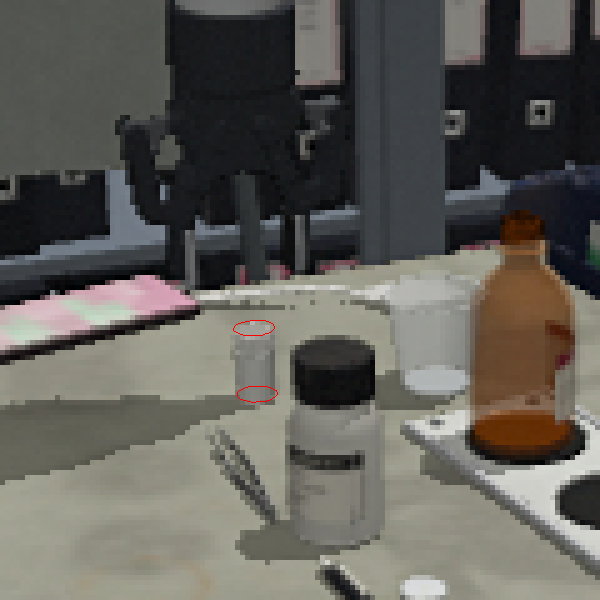

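View pics/v1top.png

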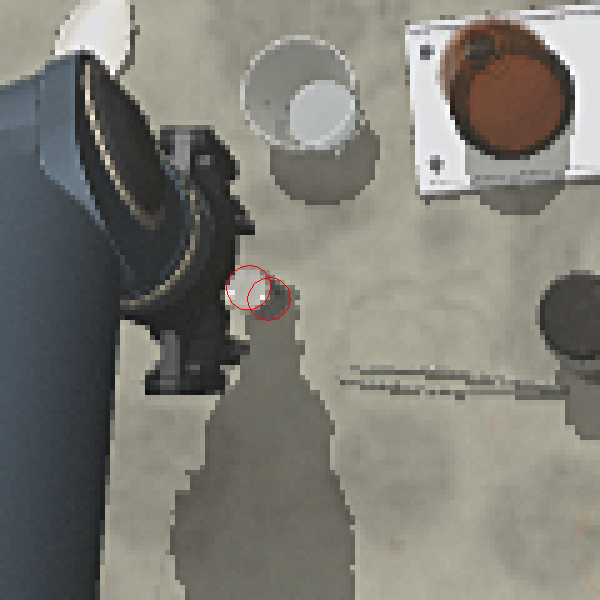

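Tips are still about 30 mm above the vial cap, which matches the offset. Centre and descend.

```bash
python3 -m crank '[[[0.35,0.85,0],[0,0,0],6],[[0.35,0.85,0],[0,0,0],6],[[0.35,0.85,1.5],[0,0,0],6],[[0.35,0.85,3],[0,0,0],6],[[0.35,0.85,4],[0,0,0],6],[[0.35,0.85,4.3],[0,0,0],6],[[0.35,0.85,4.3],[0,0,0],6]]'; python3 - <<'E'
from h import *
todo(489.7,306.3,-20)
for n,o in(("side",(170,110)),("top",(120,160))):
    g=env.grab_frame(n); im=big(g,*o,o[0]+120,o[1]+120,5)
    cv2.imwrite(f"pics/v2{n}.png",im)
E
```

```text
t: 13.65
position: [492.6, 307.8, 4.7]
ee_rot: [[-0.001, 1.0, -0.001], [1.0, 0.0, -0.001], [-0.001, -0.001, -1.0]]
wrist_force: [-0.1, -0.7, 1.1]
grip_width: 60.3
t 13.65 pos [492.6 307.8   4.7] w 60.3 F [-0.1 -0.7  1.1] q [-0.93  0.58  0.4   1.94 -0.35  0.69 -0.32]
shift cm [-0.14 -0.29  2.47] turn [-0.1  0.1  0. ]
```

View pics/v2side.png

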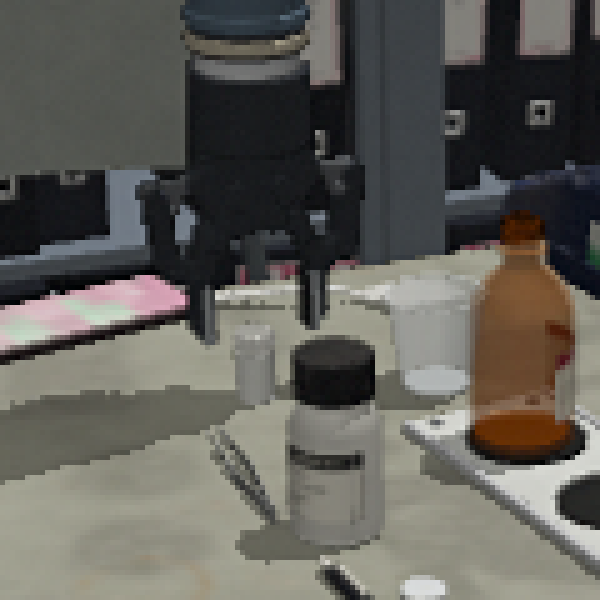

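View pics/v2top.png

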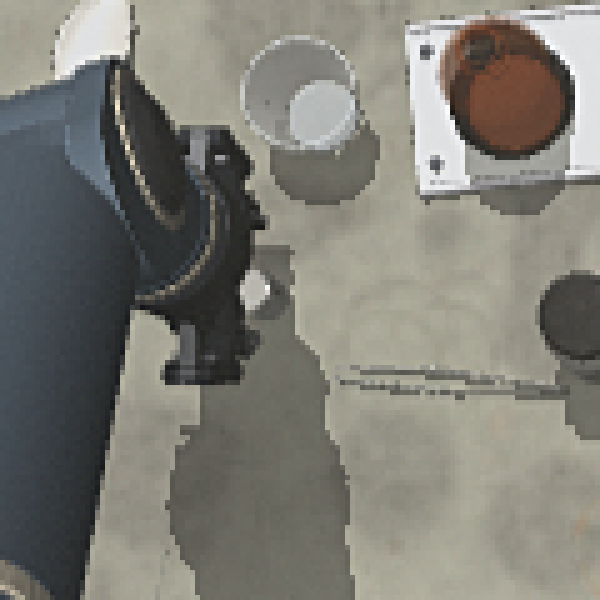

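```bash
python3 -m crank '[[[-0.1,-0.3,0.8],[0,0,0],6],[[-0.1,-0.3,1.5],[0,0,0],6],[[-0.1,-0.3,2],[0,0,0],6],[[-0.1,-0.3,2.2],[0,0,0],6],[[-0.1,-0.3,2.2],[0,0,0],6]]'; python3 - <<'E'
from h import *
todo(489.7,306.3,-20)
for n,o in(("side",(170,110)),):
    g=env.grab_frame(n); im=big(g,*o,o[0]+120,o[1]+120,5)
    cv2.imwrite(f"pics/v3{n}.png",im)
E
```

```text
t: 14.25
position: [490.0, 307.1, -16.7]
ee_rot: [[-0.001, 1.0, -0.001], [1.0, 0.001, -0.0], [-0.0, -0.001, -1.0]]
wrist_force: [-0.1, -0.3, 0.9]
grip_width: 60.0
t 14.25 pos [490.  307.1 -16.7] w 60.0 F [-0.1 -0.3  0.9] q [-0.92  0.61  0.38  1.95 -0.37  0.64 -0.3 ]
shift cm [-0.08 -0.03  0.33] turn [-0.  0.  0.]
```

View pics/v3side.png

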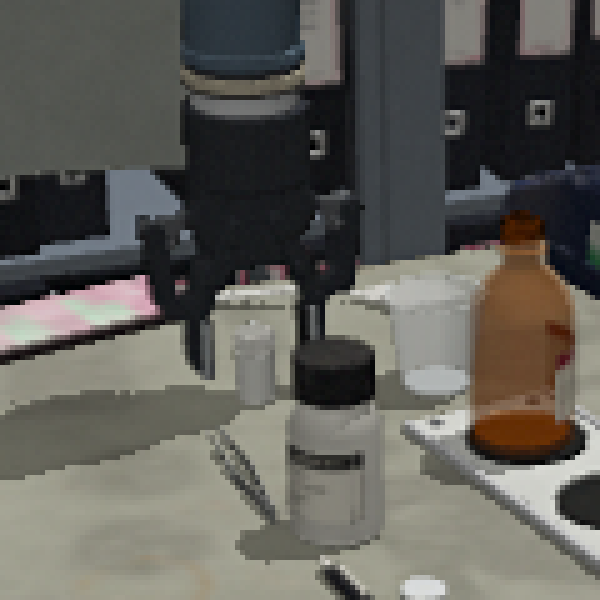

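TCP reads −16.7 mm with no contact, which confirms the offset. Close on the vial.

```bash
python3 -m crank '[[[0,0,0],[0,0,0],4],[[0,0,0],[0,0,0],2],[[0,0,0],[0,0,0],1],[[0,0,0],[0,0,0],1],[[0,0,0],[0,0,0],1],[[0,0,0],[0,0,0],1]]' 25;python3 -m crank '[[[0,0,-2],[0,0,0],1],[[0,0,-4],[0,0,0],1],[[0,0,-4],[0,0,0],1]]'; python3 - <<'E'
from h import *
todo(642,-130.8,200)
for n,o in(("side",(170,110)),):
    g=env.grab_frame(n); im=big(g,*o,o[0]+120,o[1]+120,5)
    cv2.imwrite(f"pics/v4{n}.png",im)
E
```

```text
t: 14.9
position: [490.4, 307.3, -16.0]
ee_rot: [[-0.001, 1.0, 0.0], [1.0, 0.001, 0.0], [0.0, 0.0, -1.0]]
wrist_force: [-1.0, -0.6, 3.1]
grip_width: 24.0
t: 15.2
position: [491.9, 308.1, 25.8]
ee_rot: [[-0.001, 1.0, 0.004], [1.0, 0.001, 0.003], [0.003, 0.004, -1.0]]
wrist_force: [0.0, 1.1, -0.5]
grip_width: 23.7
t 15.2 pos [491.9 308.1  25.8] w 23.7 F [ 0.   1.1 -0.5] q [-0.95  0.55  0.42  1.94 -0.33  0.72 -0.33]
shift cm [-43.85  15.05 -17.49] turn [ 0.2 -0.2  0. ]
```

View pics/v4side.png

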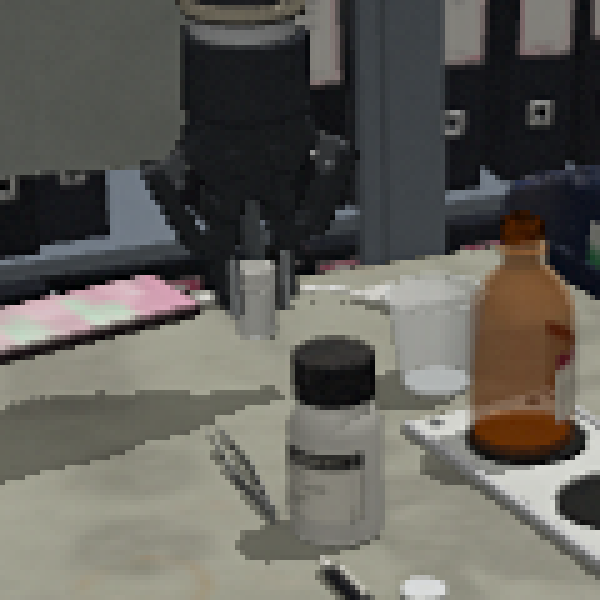

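```bash
python3 -m crank '[[[0,0,-4],[0,0,0],1],[[0,0,-8],[0,0,0],1],[[0,0,-12],[0,0,0],1],[[0,0,-16],[0,0,0],1],[[-4,1.4,-16],[0,0,0],1],[[-8.5,2.9,-16],[0,0,0],1],[[-13,4.5,-16],[0,0,0],1],[[-17.5,6,-16],[0,0,0],1],[[-22,7.6,-16],[0,0,0],1],[[-26.5,9.1,-16],[0,0,0],1]]';python3 -m crank '[[[-4.5,1.5,0],[0,0,0],1],[[-9,3,0],[0,0,0],1],[[-13,4.5,0],[0,0,0],1],[[-16,5.5,0],[0,0,0],1],[[-17.3,5.9,3],[0,0,0],1],[[-17.3,5.9,7],[0,0,0],1],[[-17.3,5.9,11],[0,0,0],1],[[-17.3,5.9,14],[0,0,0],1],[[-17.3,5.9,14],[0,0,0],1]]'; python3 - <<'E'
from h import *
todo(642,-130.8,-7)
z=env.state()["position"][2]+16.7
for n,o in(("side",(280,150)),("top",(280,100))):
    g=env.grab_frame(n); im=big(g,*o,o[0]+120,o[1]+120,5)
    overlay(g,im,5,*o,(642,-130.8),"vial",z)
    cv2.imwrite(f"pics/v5{n}.png",im)
E
```

```text
t: 16.25
position: [581.1, 40.7, 182.5]
ee_rot: [[-0.001, 1.0, -0.002], [1.0, 0.001, -0.0], [-0.0, -0.002, -1.0]]
wrist_force: [0.6, 0.2, -1.0]
grip_width: 23.7
t: 17.15
position: [635.9, -129.3, 37.6]
ee_rot: [[-0.0, 1.0, -0.011], [1.0, 0.0, 0.002], [0.002, -0.011, -1.0]]
wrist_force: [-0.4, 0.7, -0.6]
grip_width: 23.9
t 17.15 pos [ 635.9 -129.3   37.6] w 23.9 F [-0.4  0.7 -0.6] q [-0.23  0.65  0.53  1.75 -0.41  0.86  0.49]
shift cm [-0.16  0.66  4.46] turn [-0.7 -0.1  0. ]
```

View pics/v5side.png

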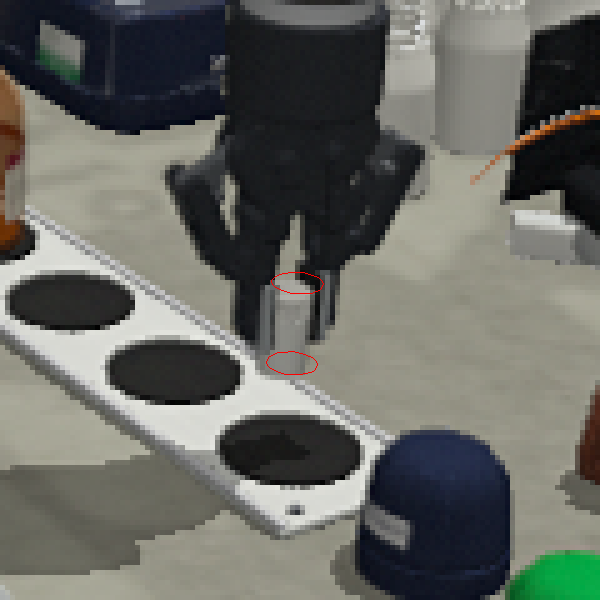

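View pics/v5top.png

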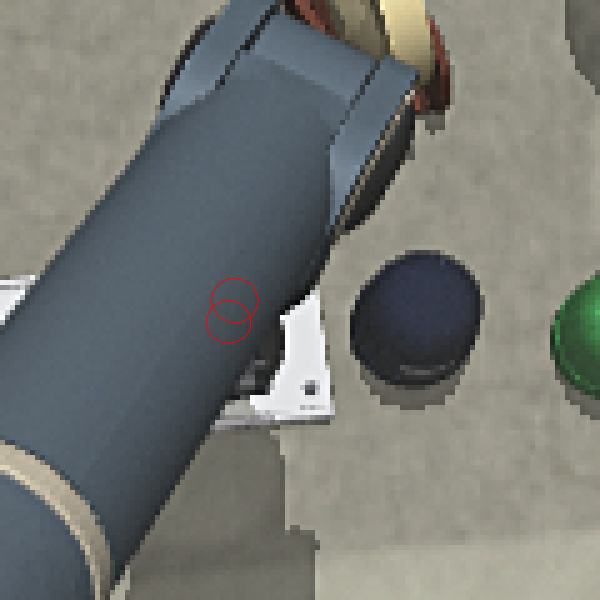

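```bash
python3 -m crank '[[[-0.1,0.3,1],[0,0,0],1],[[-0.1,0.3,2.5],[0,0,0],1],[[-0.1,0.3,2.5],[0,0,0],1],[[-0.1,0.3,2.5],[0,0,0],1]]'; python3 - <<'E'
from h import *
todo(642,-130.8,-7)
E
```

```text
t: 17.65
position: [643.3, -131.5, 18.5]
ee_rot: [[-0.001, 1.0, -0.0], [1.0, 0.001, 0.0], [0.0, -0.0, -1.0]]
wrist_force: [0.9, -1.0, -0.1]
grip_width: 24.0
t 17.65 pos [ 643.3 -131.5   18.5] w 24.0 F [ 0.9 -1.  -0.1] q [-0.21  0.68  0.51  1.75 -0.43  0.82  0.5 ]
shift cm [ 0.07 -0.13  2.55] turn [-0. -0.  0.]
```

```bash
python3 -m crank '[[[0.1,-0.1,1],[0,0,0],1],[[0.1,-0.1,2],[0,0,0],1],[[0.1,-0.1,2.4],[0,0,0],1],[[0.1,-0.1,2.5],[0,0,0],1],[[0.1,-0.1,2.5],[0,0,0],1]]'; python3 - <<'E'
from h import *
z=env.state()["position"][2]+16.7
for n,o in(("side",(280,150)),):
    g=env.grab_frame(n); im=big(g,*o,o[0]+120,o[1]+120,5)
    overlay(g,im,5,*o,(642,-130.8),"vial",9)
    cv2.imwrite(f"pics/v6{n}.png",im)
E
```

```text
t: 18.15
position: [642.4, -130.8, -6.5]
ee_rot: [[-0.001, 1.0, -0.0], [1.0, 0.001, -0.0], [-0.0, -0.0, -1.0]]
wrist_force: [-0.6, 1.1, -0.3]
grip_width: 24.2
```

View pics/v6side.png

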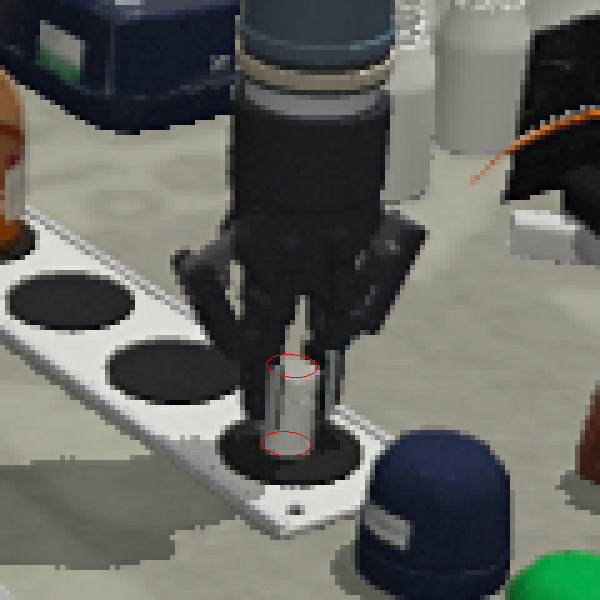

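```bash
python3 -m crank '[[[0,0,0.1],[0,0,0],1],[[0,0,0.15],[0,0,0],1],[[0,0,0.15],[0,0,0],1]]'
```

```text
t: 18.5
position: [642.8, -130.9, -6.9]
ee_rot: [[-0.0, 1.0, 0.001], [1.0, 0.0, 0.0], [0.0, 0.001, -1.0]]
wrist_force: [-1.3, 0.5, 4.3]
grip_width: 23.8
```

Contact (4 N). Release, rise, then go towards the cell.

```bash
python3 -m crank '[[[0,0,0],[0,0,0],4],[[0,0,0],[0,0,0],6],[[0,0,0],[0,0,0],6],[[0,0,0],[0,0,0],6],[[0,0,-3],[0,0,0],6],[[0,0,-7],[0,0,0],6],[[0,0,-11],[0,0,0],6],[[0,0,-15],[0,0,0],6],[[0,0,-15],[0,0,0],6]]'; python3 - <<'E'
from h import *
todo(439.5,-77.7,60)
for n,o in(("side",(280,150)),):
    g=env.grab_frame(n); im=big(g,*o,o[0]+120,o[1]+120,5)
    overlay(g,im,5,*o,(642,-130.8),"vial",9)
    cv2.imwrite(f"pics/v7{n}.png",im)
E
```

```text
t: 19.4
position: [646.3, -132.4, 148.5]
ee_rot: [[-0.0, 1.0, 0.011], [1.0, 0.0, -0.002], [-0.002, 0.011, -1.0]]
wrist_force: [0.8, -0.4, -0.3]
grip_width: 59.8
t 19.4 pos [ 646.3 -132.4  148.5] w 59.8 F [ 0.8 -0.4 -0.3] q [-0.27  0.53  0.6   1.67 -0.34  1.04  0.43]
shift cm [  5.49 -20.77   8.61] turn [0.7 0.1 0. ]
```

View pics/v7side.png

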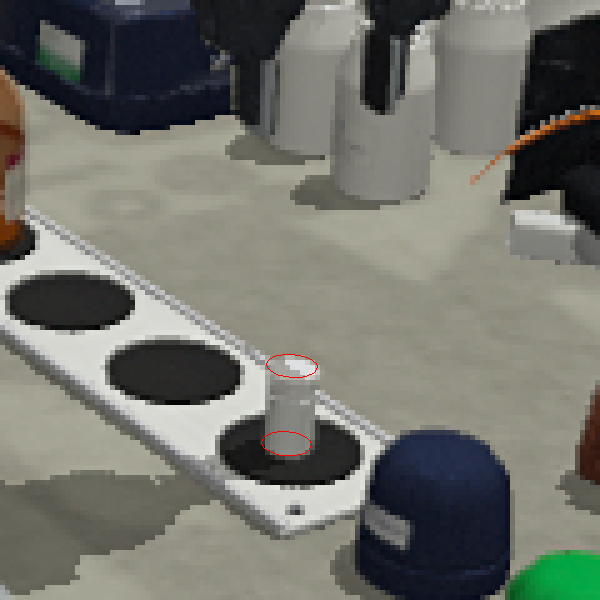

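```bash
python3 -m crank '[[[1.1,-4.1,0],[0,0,0],6],[[2.2,-8.2,0],[0,0,0],6],[[3.3,-12.4,0],[0,0,0],6],[[4.4,-16.6,0],[0,0,0],6],[[5.5,-20.4,0],[0,0,0],6],[[5.5,-20.4,2],[0,0,0],6],[[5.5,-20.4,5],[0,0,0],6],[[5.5,-20.4,8],[0,0,0],6],[[5.5,-20.4,9],[0,0,0],6],[[5.5,-20.4,9],[0,0,0],6]]'; python3 - <<'E'
from h import *
todo(439.5,-77.7,-16)
for n,o in(("side",(200,150)),("top",(250,160))):
    g=env.grab_frame(n); im=big(g,*o,o[0]+120,o[1]+120,5)
    overlay(g,im,5,*o,(439.5,-77.7),"cell")
    cv2.imwrite(f"pics/c1{n}.png",im)
E
```

```text
t: 20.45
position: [436.6, -75.9, 50.7]
ee_rot: [[-0.0, 1.0, -0.005], [1.0, 0.0, -0.001], [-0.001, -0.005, -1.0]]
wrist_force: [0.5, -0.5, -0.6]
grip_width: 60.0
t 20.45 pos [436.6 -75.9  50.7] w 60.0 F [ 0.5 -0.5 -0.6] q [-0.41  0.35  0.59  2.23 -0.32  0.65  0.41]
shift cm [-0.18  0.32  6.67] turn [-0.3  0.   0. ]
```

View pics/c1side.png

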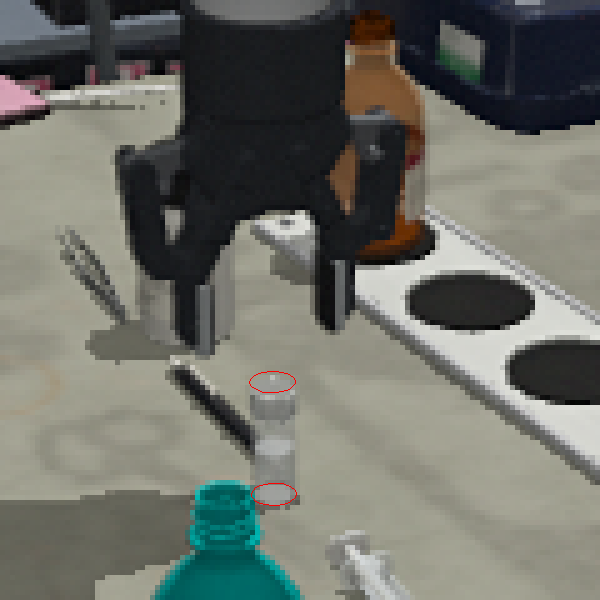

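View pics/c1top.png

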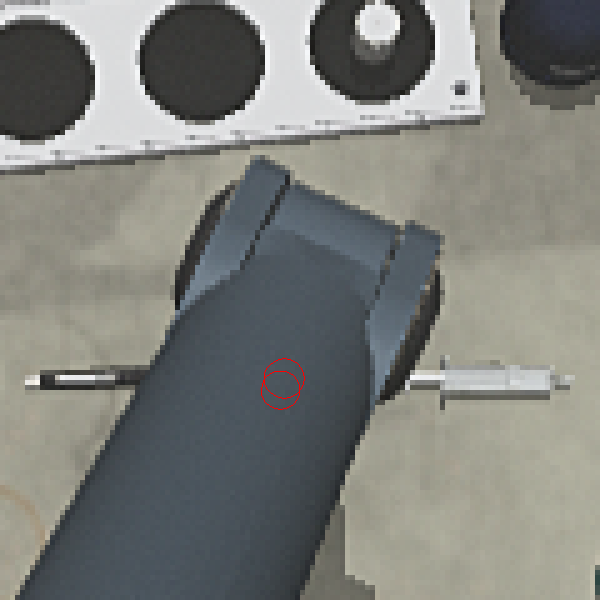

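```bash
python3 -m crank '[[[-0.1,0.15,0],[0,0,0],6],[[-0.1,0.15,1.5],[0,0,0],6],[[-0.1,0.15,3],[0,0,0],6],[[-0.1,0.15,4.5],[0,0,0],6],[[-0.1,0.15,5.8],[0,0,0],6],[[-0.1,0.15,6.3],[0,0,0],6],[[-0.1,0.15,6.3],[0,0,0],6]]'; python3 - <<'E'
from h import *
todo(439.5,-77.7,-16)
for n,o in(("side",(200,150)),):
    g=env.grab_frame(n); im=big(g,*o,o[0]+120,o[1]+120,5)
    cv2.imwrite(f"pics/c2{n}.png",im)
E
```

```text
t: 21.25
position: [439.9, -76.9, -10.9]
ee_rot: [[-0.0, 1.0, -0.0], [1.0, 0.0, 0.0], [0.0, -0.0, -1.0]]
wrist_force: [0.0, 0.1, 0.3]
grip_width: 60.3
t 21.25 pos [439.9 -76.9 -10.9] w 60.3 F [0.  0.1 0.3] q [-0.31  0.47  0.48  2.26 -0.45  0.5   0.53]
shift cm [-0.08 -0.04  0.51] turn [-0. -0.  0.]
```

View pics/c2side.png

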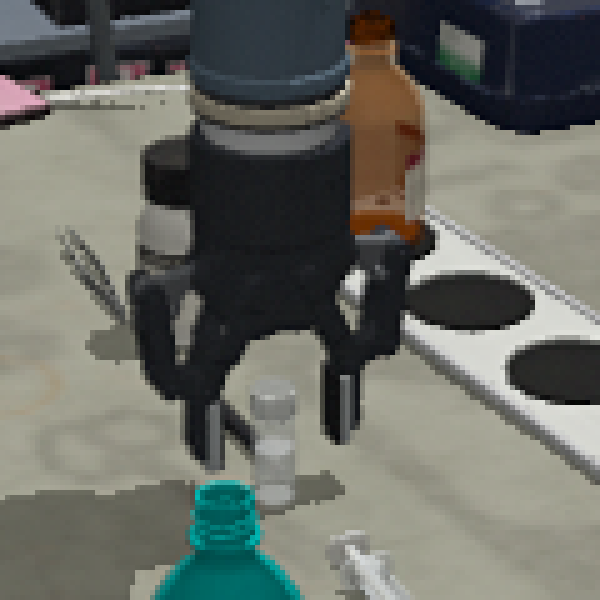

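Well straddled with tips near (210,465) and (345,440). Grip and lift.

```bash
python3 -m crank '[[[-0.1,0,0],[0,0,0],4],[[-0.1,0,0],[0,0,0],2],[[-0.1,0,0],[0,0,0],1],[[-0.1,0,0],[0,0,0],1],[[-0.1,0,0],[0,0,0],1],[[-0.1,0,0],[0,0,0],1]]' 25;python3 -m crank '[[[0,0,-3],[0,0,0],1],[[0,0,-6],[0,0,0],1],[[0,0,-10],[0,0,0],1],[[0,0,-12],[0,0,0],1],[[0,0,-12],[0,0,0],1]]'; python3 - <<'E'
from h import *
todo(630,-31.8,110)
for n,o in(("side",(200,100)),):
    g=env.grab_frame(n); im=big(g,*o,o[0]+120,o[1]+120,5)
    cv2.imwrite(f"pics/c3{n}.png",im)
E
```

```text
t: 21.9
position: [440.2, -77.9, -10.4]
ee_rot: [[-0.001, 1.0, 0.001], [1.0, 0.001, 0.0], [0.0, 0.001, -1.0]]
wrist_force: [-1.3, -0.1, 6.2]
grip_width: 21.1
t: 22.4
position: [442.1, -77.8, 111.6]
ee_rot: [[-0.001, 1.0, 0.006], [1.0, 0.001, 0.001], [0.001, 0.006, -1.0]]
wrist_force: [0.1, 0.5, -0.1]
grip_width: 21.2
t 22.4 pos [442.1 -77.8 111.6] w 21.2 F [ 0.1  0.5 -0.1] q [-0.5   0.24  0.67  2.18 -0.22  0.78  0.32]
shift cm [ 4.58 18.79  0.28] turn [ 0.4 -0.1  0.1]
```

View pics/c3side.png

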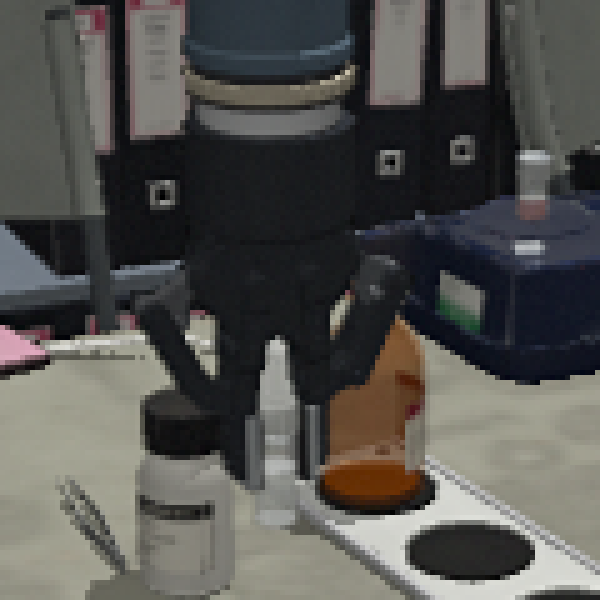

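```bash
python3 -m crank '[[[1,4,0],[0,0,0],1],[[2,8,0],[0,0,0],1],[[3,12,0],[0,0,0],1],[[4,16,0],[0,0,0],1],[[4.5,18.6,0],[0,0,0],1],[[4.5,18.7,3],[0,0,0],1],[[4.5,18.7,6],[0,0,0],1],[[4.5,18.7,9],[0,0,0],1],[[4.5,18.7,9.5],[0,0,0],1],[[4.5,18.7,9.5],[0,0,0],1]]'; python3 - <<'E'
from h import *
todo(630,-31.8,-1.4)
z=env.state()["position"][2]+10.4
for n,o in(("side",(260,130)),("top",(230,100))):
    g=env.grab_frame(n); im=big(g,*o,o[0]+120,o[1]+120,5)
    overlay(g,im,5,*o,(630,-31.8),"cell",z)
    cv2.imwrite(f"pics/c4{n}.png",im)
E
```

```text
t: 23.45
position: [625.3, -32.8, 12.2]
ee_rot: [[-0.0, 1.0, -0.004], [1.0, 0.0, -0.0], [-0.0, -0.004, -1.0]]
wrist_force: [0.2, -0.3, 0.1]
grip_width: 21.1
t 23.45 pos [625.3 -32.8  12.2] w 21.1 F [ 0.2 -0.3  0.1] q [-0.38  0.66  0.52  1.83 -0.45  0.78  0.37]
shift cm [0.11 0.47 1.36] turn [-0.2  0.   0. ]
```

View pics/c4side.png

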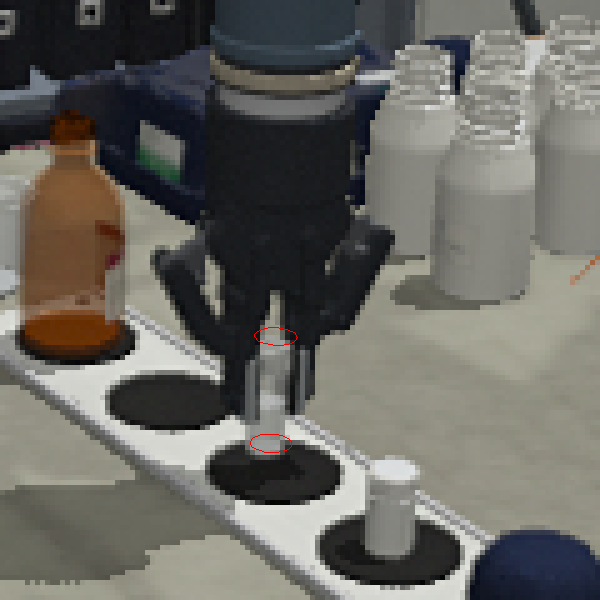

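```bash
python3 -m crank '[[[0.05,0.3,0.4],[0,0,0],1],[[0.05,0.3,0.8],[0,0,0],1],[[0.05,0.3,0.9],[0,0,0],1],[[0.05,0.3,0.9],[0,0,0],1]]'
```

```text
t: 23.95
position: [629.9, -32.1, 5.3]
ee_rot: [[-0.001, 1.0, 0.0], [1.0, 0.001, 0.0], [0.0, 0.0, -1.0]]
wrist_force: [-0.0, -0.1, 0.3]
grip_width: 21.2
```

```bash
python3 -m crank '[[[0,0,0.3],[0,0,0],1],[[0,0,0.5],[0,0,0],1],[[0,0,0.65],[0,0,0],1],[[0,0,0.65],[0,0,0],1]]'
```

```text
t: 24.35
position: [629.9, -32.3, -1.2]
ee_rot: [[-0.001, 1.0, 0.0], [1.0, 0.001, 0.0], [0.0, 0.0, -1.0]]
wrist_force: [-0.1, -0.8, 1.1]
grip_width: 21.0
```

```bash
python3 -m crank '[[[0,0,0.1],[0,0,0],1],[[0,0,0.15],[0,0,0],1],[[0,0,0.15],[0,0,0],1]]'
```

```text
t: 24.65
position: [630.0, -32.2, -1.3]
ee_rot: [[-0.0, 1.0, 0.0], [1.0, 0.0, 0.001], [0.001, 0.0, -1.0]]
wrist_force: [-4.1, -0.2, 9.3]
grip_width: 21.3
```

```bash
python3 -m crank '[[[0,0,0],[0,0,0],4],[[0,0,0],[0,0,0],6],[[0,0,0],[0,0,0],6],[[0,0,0],[0,0,0],6],[[0,0,-3],[0,0,0],6],[[0,0,-7],[0,0,0],7],[[0,0,-11],[0,0,0],8],[[0,0,-15],[0,0,0],8.4],[[0,0,-15],[0,0,0],8.4]]'; python3 - <<'E'
from h import *
todo(468.3,111.5,145)
for n,o in(("side",(260,130)),):
    g=env.grab_frame(n); im=big(g,*o,o[0]+120,o[1]+120,5)
    overlay(g,im,5,*o,(630,-31.8),"cell",9)
    cv2.imwrite(f"pics/c5{n}.png",im)
E
```

```text
t: 25.55
position: [633.8, -33.2, 153.2]
ee_rot: [[-0.0, 1.0, 0.011], [1.0, 0.0, 0.0], [0.0, 0.011, -1.0]]
wrist_force: [0.4, -0.4, 1.0]
grip_width: 84.1
t 25.55 pos [633.8 -33.2 153.2] w 84.1 F [ 0.4 -0.4  1. ] q [-0.46  0.49  0.63  1.72 -0.33  1.02  0.28]
shift cm [ 14.47 -16.56   0.63] turn [ 0.6 -0.   0. ]
```

View pics/c5side.png

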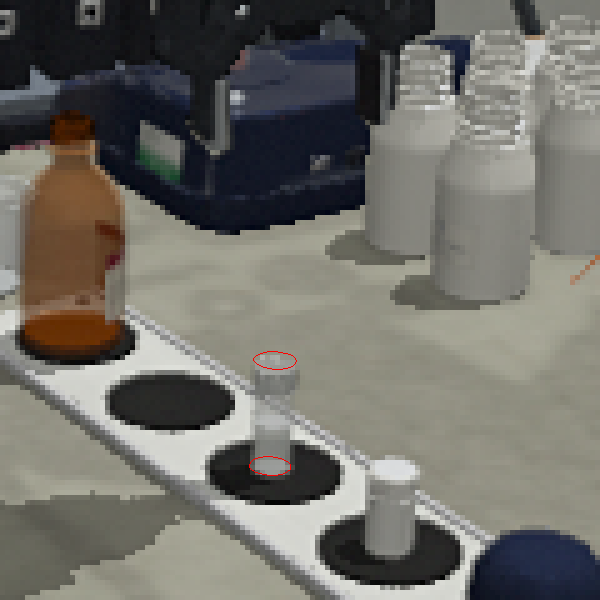

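```bash
python3 -m crank '[[[3.6,-4,-1],[0,0,0],8.4],[[7.2,-8,-1],[0,0,0],8.4],[[10.8,-12.2,-1],[0,0,0],8.4],[[14.3,-16.3,-1],[0,0,0],8.4],[[14.5,-16.3,0],[0,0,0],8.4],[[14.5,-16.3,2],[0,0,0],8.4],[[14.5,-16.3,4.5],[0,0,0],8.4],[[14.5,-16.3,5.5],[0,0,0],8.4],[[14.5,-16.3,5.5],[0,0,0],8.4]]'; python3 - <<'E'
from h import *
todo(468.3,111.5,20)
for n,o in(("side",(180,100)),("top",(180,160))):
    g=env.grab_frame(n); im=big(g,*o,o[0]+120,o[1]+120,5)
    overlay(g,im,5,*o,(468.3,111.5),"jar")
    cv2.imwrite(f"pics/j1{n}.png",im)
E
```

```text
t: 26.5
position: [465.2, 112.1, 90.4]
ee_rot: [[-0.0, 1.0, -0.004], [1.0, 0.0, -0.002], [-0.002, -0.004, -1.0]]
wrist_force: [0.3, -0.2, 0.0]
grip_width: 84.3
t 26.5 pos [465.2 112.1  90.4] w 84.3 F [ 0.3 -0.2  0. ] q [-0.82  0.33  0.6   2.12 -0.27  0.77 -0.05]
shift cm [-0.04  0.34  7.04] turn [-0.2  0.1  0. ]
```

View pics/j1side.png

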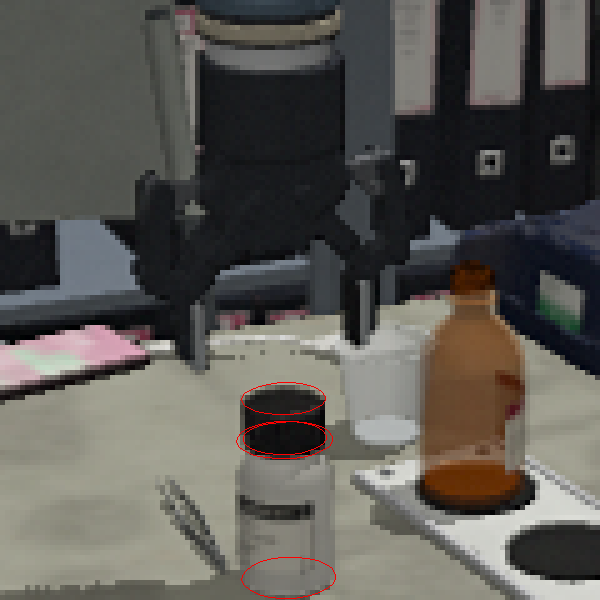

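```bash
python3 -m crank '[[[0,0.1,0],[0,0,0],8.4],[[0,0.1,1.5],[0,0,0],8.4],[[0,0.1,3],[0,0,0],8.4],[[0,0.1,4.5],[0,0,0],8.4],[[0,0.1,6],[0,0,0],8.4],[[0,0.1,6.6],[0,0,0],8.4],[[0,0.1,6.6],[0,0,0],8.4]]'; python3 - <<'E'
from h import *
todo(468.3,111.5,20)
for n,o in(("side",(180,100)),):
    g=env.grab_frame(n); im=big(g,*o,o[0]+120,o[1]+120,5)
    cv2.imwrite(f"pics/j2{n}.png",im)
E
```

```text
t: 27.3
position: [467.9, 112.6, 26.2]
ee_rot: [[-0.0, 1.0, -0.0], [1.0, 0.0, -0.0], [-0.0, -0.0, -1.0]]
wrist_force: [0.1, -0.7, 0.5]
grip_width: 83.9
t 27.3 pos [467.9 112.6  26.2] w 83.9 F [ 0.1 -0.7  0.5] q [-0.75  0.44  0.53  2.16 -0.38  0.62  0.05]
shift cm [-0.11  0.04  0.62] turn [-0.  0.  0.]
```

View pics/j2side.png

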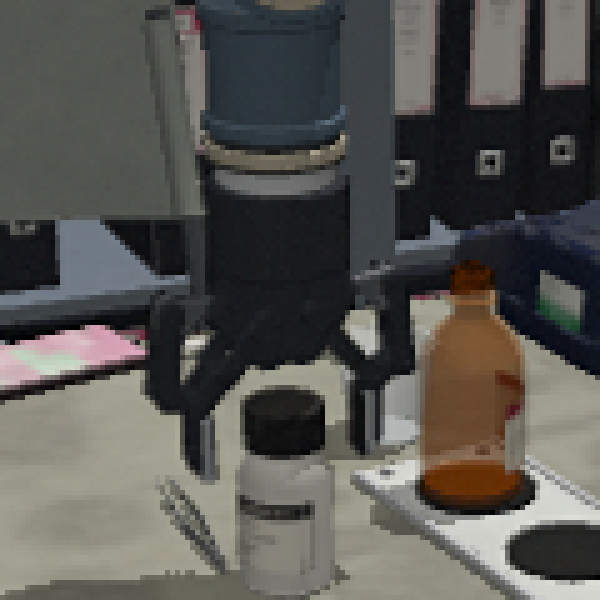

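```bash
python3 -m crank '[[[-0.1,0,0.4],[0,0,0],8.4],[[-0.1,0,0.7],[0,0,0],8.4],[[-0.1,0,0.7],[0,0,0],6],[[-0.1,0,0.7],[0,0,0],4],[[-0.1,0,0.7],[0,0,0],4],[[-0.1,0,0.7],[0,0,0],4],[[-0.1,0,0.7],[0,0,0],4]]' 50;python3 -m crank '[[[0,0,-2],[0,0,0],4],[[0,0,-5],[0,0,0],4],[[0,0,-9],[0,0,0],4],[[0,0,-11],[0,0,0],4],[[0,0,-11],[0,0,0],4]]'; python3 - <<'E'
from h import *
todo(618.5,67.2,130)
for n,o in(("side",(180,60)),):
    g=env.grab_frame(n); im=big(g,*o,o[0]+120,o[1]+120,5)
    cv2.imwrite(f"pics/j3{n}.png",im)
E
```

```text
t: 28.05
position: [467.9, 111.8, 19.8]
ee_rot: [[-0.001, 1.0, 0.0], [1.0, 0.001, 0.001], [0.001, 0.0, -1.0]]
wrist_force: [-1.3, -1.3, 5.4]
grip_width: 49.3
t: 28.55
position: [470.0, 112.4, 132.0]
ee_rot: [[-0.001, 1.0, 0.006], [1.0, 0.001, 0.003], [0.003, 0.006, -1.0]]
wrist_force: [-0.3, 0.5, -2.0]
grip_width: 49.2
t 28.55 pos [470.  112.4 132. ] w 49.2 F [-0.3  0.5 -2. ] q [-0.86  0.26  0.65  2.09 -0.21  0.85 -0.09]
shift cm [-4.53 14.85  0.27] turn [ 0.3 -0.2  0. ]
```

View pics/j3side.png

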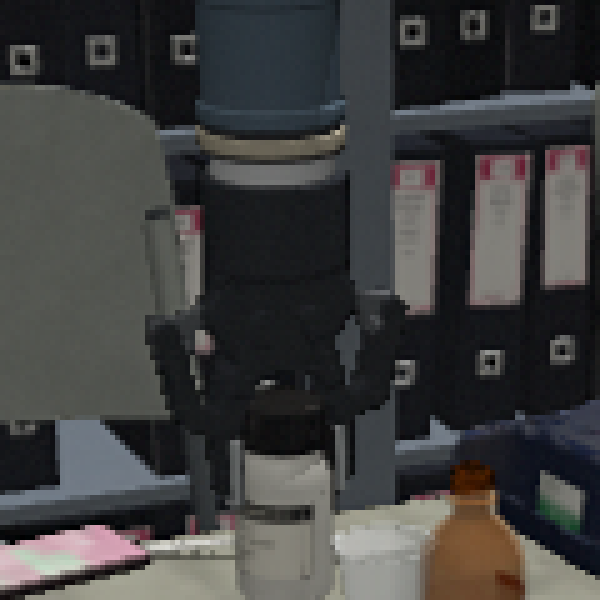

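```bash
python3 -m crank '[[[-3,2,0],[0,0,0],4],[[-4.5,5,0],[0,0,0],4],[[-4.5,9,0],[0,0,0],4],[[-4.5,12.5,0],[0,0,0],4],[[-4.5,14.5,0],[0,0,0],4],[[-4.5,14.7,2],[0,0,0],4],[[-4.5,14.7,5],[0,0,0],4],[[-4.5,14.7,8],[0,0,0],4],[[-4.5,14.7,9.2],[0,0,0],4],[[-4.5,14.7,9.2],[0,0,0],4]]'; python3 -m crank '[[[0,0,0],[0,0,0],4],[[0,0,0],[0,0,0],4]]'; python3 - <<'E'
from h import *
todo(618.5,67.2,28.8)
z=env.state()["position"][2]-19.8
for n,o in(("side",(230,100)),("top",(190,100))):
    g=env.grab_frame(n); im=big(g,*o,o[0]+120,o[1]+120,5)
    overlay(g,im,5,*o,(618.5,67.2),"jar",z)
    cv2.imwrite(f"pics/j4{n}.png",im)
E
```

```text
t: 29.6
position: [612.5, 66.5, 34.3]
ee_rot: [[-0.0, 1.0, -0.006], [1.0, 0.0, -0.001], [-0.001, -0.006, -1.0]]
wrist_force: [-0.5, 0.5, -1.2]
grip_width: 49.0
t: 29.8
position: [616.0, 66.8, 38.6]
ee_rot: [[-0.0, 1.0, 0.003], [1.0, 0.0, 0.001], [0.001, 0.003, -1.0]]
wrist_force: [0.6, 0.6, -0.5]
grip_width: 49.2
t 29.8 pos [616.   66.8  38.6] w 49.2 F [ 0.6  0.6 -0.5] q [-0.57  0.61  0.55  1.84 -0.43  0.81  0.2 ]
shift cm [0.04 0.25 0.98] turn [ 0.1 -0.   0. ]
```

View pics/j4side.png

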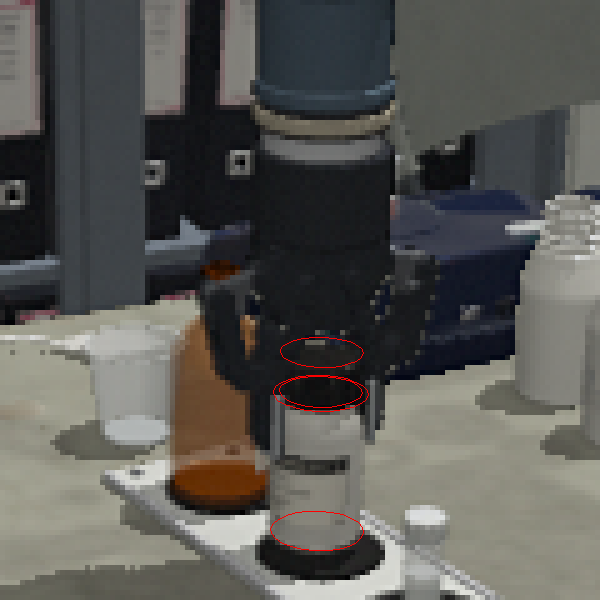

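View pics/j4top.png

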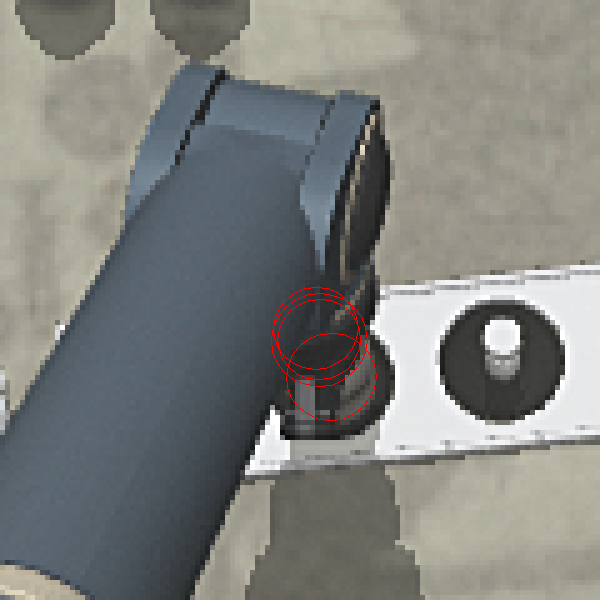

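```bash
python3 -m crank '[[[0.05,0.2,0.4],[0,0,0],4],[[0.05,0.2,0.7],[0,0,0],4],[[0.05,0.2,0.9],[0,0,0],4],[[0.05,0.2,1],[0,0,0],4],[[0.05,0.2,1],[0,0,0],4]]'
```

```text
t: 30.4
position: [617.0, 67.5, 28.9]
ee_rot: [[-0.001, 1.0, -0.0], [1.0, 0.001, 0.001], [0.001, -0.0, -1.0]]
wrist_force: [-3.6, -0.4, 11.6]
grip_width: 48.9
```

Contact. Release and rise.

```bash
python3 -m crank '[[[0,0,0],[0,0,0],6],[[0,0,0],[0,0,0],7.5],[[0,0,0],[0,0,0],7.5],[[0,0,0],[0,0,0],7.5],[[0,0,-3],[0,0,0],7.5],[[0,0,-7],[0,0,0],7.5],[[0,0,-11],[0,0,0],7.5],[[0,0,-15],[0,0,0],7.5],[[0,0,-18],[0,0,0],7.5]]'; python3 -m crank '[[[0,-4,-1],[0,0,0],7.5],[[0,-8,-1],[0,0,0],7.5],[[5,-10,-1],[0,0,0],7.5],[[10,-11,-1],[0,0,0],7.5],[[15,-11,-1],[0,0,0],7.5],[[20,-11,-1],[0,0,0],7.5],[[25,-11,-1],[0,0,0],7.5],[[30,-11,-1],[0,0,0],7.5],[[30,-11,-1],[0,0,0],7.5],[[30,-11,-1],[0,0,0],7.5]]'; python3 - <<'E'
from h import *
todo(618.5,67.2,28.8)
M={"bottle":(606.5,166.4),"jar":(618.5,67.2),"cell":(630,-31.8),"vial":(642,-130.8)}
for n,o in(("side",(230,100)),("top",(200,90))):
    g=env.grab_frame(n); im=big(g,*o,o[0]+160,o[1]+120,5)
    for k,v in M.items(): overlay(g,im,5,*o,v,k,9)
    overlay(g,im,5,*o,(654.7,-243),"shield"); overlay(g,im,5,*o,(599.4,282),"cup")
    cv2.imwrite(f"pics/e{n}.png",im)
    for q in["vial_center","cell_center","jar_center","brown_bottle_center","light_shield","dose_cup"]:
        for d in env.silhouettes(q,n):
            ys,xs=np.where(d["pixels"]); 
            if len(xs): print(n,q,round(d["conf"],2),xs.min(),xs.max(),ys.min(),ys.max(),len(xs))
E
```

```text
t: 31.3
position: [617.5, 67.0, 209.8]
ee_rot: [[-0.0, 1.0, 0.002], [1.0, 0.0, 0.0], [0.0, 0.002, -1.0]]
wrist_force: [0.6, 0.8, -0.2]
grip_width: 74.8
t: 32.3
position: [505.8, 368.9, 216.3]
ee_rot: [[-0.004, 1.0, -0.001], [1.0, 0.004, -0.001], [-0.001, -0.001, -1.0]]
wrist_force: [-0.0, -0.9, -0.3]
grip_width: 75.0
t 32.3 pos [505.8 368.9 216.3] w 75.0 F [-0.  -0.9 -0.3] q [-1.11  0.41  0.57  1.66 -0.24  1.14 -0.48]
shift cm [-30.19  11.15  18.78] turn [-0.   0.1  0.2]
side vial_center 0.52 333 342 222 240 165
side cell_center 0.48 309 318 201 225 211
side jar_center 0.67 283 302 172 211 674
side brown_bottle_center 0.68 262 284 152 200 847
side brown_bottle_center 0.58 229 261 246 315 1789
side light_shield 0.88 377 411 260 297 1100
side light_shield 0.56 351 381 236 269 885
side dose_cup 0.83 247 264 165 188 347
top vial_center 0.39 320 329 160 172 98
top cell_center 0.53 287 294 163 175 85
top cell_center 0.52 208 233 163 189 510
top jar_center 0.95 246 263 159 184 354
top brown_bottle_center 0.8 369 397 264 287 546
top brown_bottle_center 0.6 209 233 163 190 529
top light_shield 0.59 390 417 153 180 595
top dose_cup 0.93 168 191 167 189 441
```

View pics/eside.png

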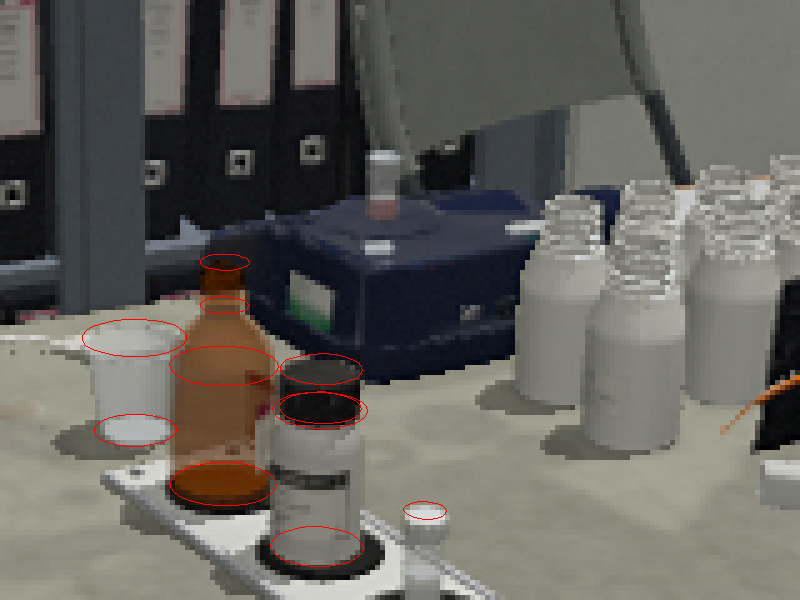

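View pics/etop.png

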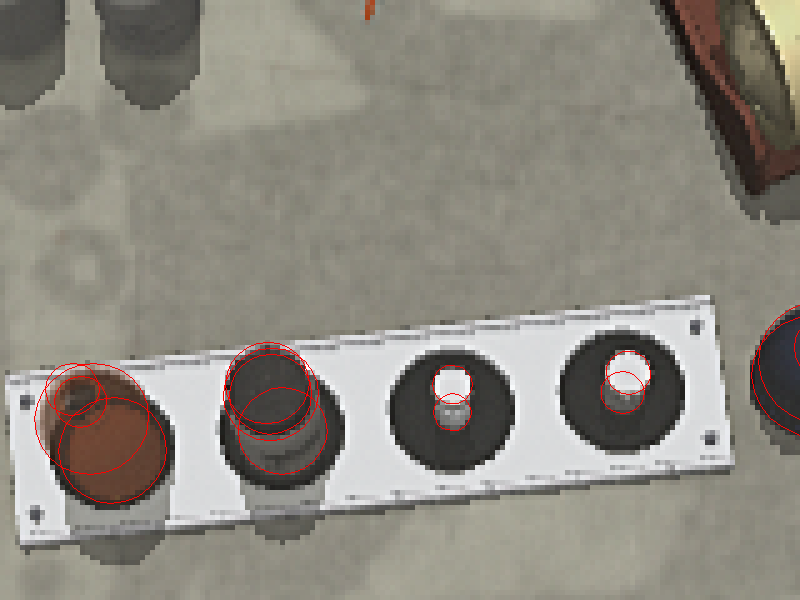

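Top and side views match the targets within a few mm (top: bottle (110,450), jar (280,430), cell (452,410), vial (622,392), each on its disc). The silhouettes put shield and cup where they started. Hand in.

```bash
python3 -c "
from workcell import env
print(env.finish_job(), env.state()['t'])"
```

```text
the job is handed in; nothing more can be done
the job is handed in; nothing more can be done
```

All four containers are on the board and the job is handed in, at about 33 s of the 112 s allowed. The light shield stands beside mark4, so the order from that end is vial on mark4, glass cell on mark3, jar on mark2 and brown bottle on mark1.

**Final checks:** The last top and side pictures show each container upright and within about 3 mm of its mark's centre. Nothing was knocked over. The shield (side view) and the cup (both views) showed the same outlines as at the start, to within a pixel. The arm stood clear, with the gripper empty and open.

**What disagreed:**
- **Gripper tips:** In the pictures the fingertips sat about 30 mm behind the reported TCP. Both cameras showed this, and the arm met no contact with the TCP reading −17 mm. I set grasp heights from the pictures and from contact force instead.
- **Mark positions:** My side-camera estimates of the marks were about 9 mm off the top-camera ones. I used the top camera.
- **Networks:** They sometimes returned the turquoise bottle and the green shield. In the last top view they missed the blue shield and also labelled the brown bottle as a glass cell. I set all of these aside by checking colour and place in the pictures.

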